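# Fill the griddle and grill the arepas

### The job

Draw the griddle by its handle right out from under the grill, lay all the arepas from the chopping board flat on it among the two that are already there, with a clear gap between neighbours so that none touches another, and slide it back under the grill until it is fully home, keeping it flat on its slab all the while. Then turn the heat knob so that its white pointer stands at the long mark; leave the jar and the brush alone.

Things in the scene. Friction and masses are not known exactly. Their poses are not given: they have to be found in the camera images.
- grill: electric overhead grill, fixed: a steel housing over a low open mouth, on a marble slab 20 mm thick that reaches out in front. Origin on the counter (z = 0) under the middle of the mouth; x points into the grill, z up, y across. Slab: x = -315 to +285 mm, y = -170 to +170 mm. Housing: x = 0 to 285 mm, y = -160 to +160 mm, its top 200 mm above the counter
- grill_stop (a point): middle of the foot of the back wall inside the grill, 270 mm in from the mouth, on the slab; axes as the grill's. The tunnel from mouth to here is 290 mm wide, its ceiling 75 mm above the slab. The griddle is out when wholly in front of the mouth, home when its rim is within about 1 cm of this wall
- griddle: round aluminium griddle, loose, 0.5 kg, 260 mm across; it lies on the slab, at first under the grill with its handle sticking out of the mouth, and slides. Origin at the middle of its underside; z up; the handle points along -x. Its flat cooking floor lies 6 mm above the origin and is 118 mm in radius; the rim stands 11 mm above the origin
- griddle_handle (a point): grip point of the griddle's black handle, 205 mm from the griddle's centre along its -x and 28 mm above its underside; the handle is a bar 22 mm wide and 16 mm high, from 135 to 240 mm from the centre
- board: wooden chopping board, fixed, 220 x 220 x 18 mm, carrying the arepas that wait; origin at the middle of its underside
- arepa1: a firm part-cooked arepa: a plain round disc 56 mm across and 22 mm thick, 60 g; the origin is its middle (11 mm above its underside), z its axis, either face may be up; all arepas are alike, waiting on the board; it may be absent
- arepa2: a firm part-cooked arepa: a plain round disc 56 mm across and 22 mm thick, 60 g; the origin is its middle (11 mm above its underside), z its axis, either face may be up; all arepas are alike, waiting on the board; it may be absent
- arepa3: a firm part-cooked arepa: a plain round disc 56 mm across and 22 mm thick, 60 g; the origin is its middle (11 mm above its underside), z its axis, either face may be up; all arepas are alike, waiting on the board; it may be absent
- arepa4: a firm part-cooked arepa: a plain round disc 56 mm across and 22 mm thick, 60 g; the origin is its middle (11 mm above its underside), z its axis, either face may be up; all arepas are alike, waiting on the board; it may be absent
- arepa5: a firm part-cooked arepa: a plain round disc 56 mm across and 22 mm thick, 60 g; the origin is its middle (11 mm above its underside), z its axis, either face may be up; all arepas are alike, on the griddle from the start (hidden under the grill until the griddle is drawn out)
- arepa6: a firm part-cooked arepa: a plain round disc 56 mm across and 22 mm thick, 60 g; the origin is its middle (11 mm above its underside), z its axis, either face may be up; all arepas are alike, on the griddle from the start (hidden under the grill until the griddle is drawn out)
- heat (a joint): heat knob on top of the grill, rad: 0 = off, its white pointer towards the mouth (the grill's -x); the value grows clockwise as seen from above, up to 2.4; the one long black mark stands at 1.30, the other ticks are short. It stays where it is left (0.04 N m of friction)
- heat_grip (a point): grip point of the heat knob, on its vertical axis, 37 mm above the grill's top; the grip is a bar 42 mm long, 14 mm wide and 32 mm high, its top 7 mm above this point. The point turns with the knob: the bar lies along its x, the pointer towards its -x
- jar: empty screw-top glass jar, 72 mm across, 95 mm high, origin at the middle of its underside: a bystander
- brush: yellow kitchen brush, 200 mm long, lying on the counter: a bystander

How it is judged:
On the way, in this order (a step that is already met when the one before it is completed fails the run):
1. the griddle is drawn out, wholly clear of the grill's mouth (x of griddle in the frame of grill below -0.13 m), for 0.2 s.
2. the griddle is back home under the grill with every arepa flat on it and none touching (x of griddle in the frame of grill above 0.122 m and horizontal distance between each of arepa1, arepa2, arepa3, arepa4, arepa5, arepa6 and griddle below 0.096 m and angle between the z axis of each of arepa1, arepa2, arepa3, arepa4, arepa5, arepa6 and the z axis of griddle, either way round below 0.12 rad and z of each of arepa1, arepa2, arepa3, arepa4, arepa5, arepa6 in the frame of griddle below 0.022 m and distance between arepa1 and arepa2 above 0.058 m and distance between each of arepa1, arepa2 and arepa3 above 0.058 m and distance between each of arepa1, arepa2, arepa3 and arepa4 above 0.058 m and distance between each of arepa1, arepa2, arepa3, arepa4 and arepa5 above 0.058 m and distance between each of arepa1, arepa2, arepa3, arepa4, arepa5 and arepa6 above 0.058 m), for 0.2 s.
3. the heat knob stands at the long mark (value of joint heat between 1.15 and 1.45 rad), for 0.2 s.
At the end, for the whole second after the job is handed in: the griddle lies flat and home (its centre at least 122 mm inside the mouth; 140 is the stop), every arepa present lies flat on its floor, wholly inside the rim, none touching another (centres at least 58 mm apart, discs 56 mm), and the knob is within 0.15 rad of the long mark; all at rest (all of step 2 and all of step 3 and angle between griddle's own z axis and vertical below 0.06 rad and linear speed of each of arepa1, arepa2, arepa3, arepa4, arepa5, arepa6, griddle below 0.02 m/s).
It fails at once if the griddle is tipped or lifted off the slab (angle between griddle's own z axis and vertical above 0.15 rad or height (world z) of griddle above 0.045 m).
It fails at once if the jar is disturbed (distance of jar from where it was at the start of the episode above 0.03 m).
It fails at once if the brush is disturbed (distance of brush from where it was at the start of the episode above 0.03 m).
Of arepa1, arepa2, arepa3, arepa4 only 3 to 4 are there at a start; the rules pass over those that are not, and their reading is None.
At some moment in a run one of arepa1, arepa2, arepa3, arepa4 may be knocked a few centimetres aside while the robot is not near it.
Once in a run the grip may slacken for a moment while it holds something.
It also fails if it takes over 210 s, if anything falls off the work surface, if the arm or the gripper's body presses on something with over 40 N, if the wrist force passes 120 N, or if a joint passes its speed limit or range.

### The arm

A 6-joint arm with a two-finger parallel gripper is mounted at the origin on the work surface. World frame = base frame: x ahead of the robot, y to its left, z up, the work surface at z = 0. Lengths are in m, angles in rad, forces in N, time in s.
With the tool pointing down it reaches from about 0.325 to 0.85 m from the base axis. Payload 4.4 kg.
Tool frame: the origin (TCP) lies midway between the tips of the shut fingers; the grasp point (between the pads) lies 19 mm behind it; z points along the fingers, x is the direction in which the jaws open and shut, and the axes are right-handed (so a half turn about z gives the same grasp; the last joint's range is limited). The gripper opens to 94 mm and grips with 3 to 60 N. Pads are 16 mm wide; open, the fingers measure 119 mm over their backs; the gripper's body (75 mm by 177 mm) begins 78 mm behind the grasp point.
Start: joints at [1.044, 0.207, 1.542, -0, 1.393, -0.15], TCP at [0.211, 0.535, 0.18] pointing down, gripper open.
Joint ranges: [-2.73, 2.73], [-0.86, 2.22], [0.23, 2.46], [-1.11, 4.25], [0.08, 2.63], [-2.82, 2.82]. Speed limits (rad/s): [2.79, 2.79, 3.14, 3.14, 3.14, 3.14].

### API

Orientations are given as a 3x3 rotation matrix whose columns are the frame's x, y, z axes.
In Python, from bench import r, vision gives the robot as it stands.
- The arm moves only by the tool carry_out, never from a script. Its argument "motion" is a list of rows, each a list of 2 entries, a list of its own where there are three numbers: the shift along the tool's x, y, z in m, then the turn, a rotation vector about the tool's x, y, z in degrees. In form: [[[dx, dy, dz], [rx, ry, rz]], ...]. A call has 1 to 12 rows; each row is the pose to reach, as a shift and turn from the pose commanded when the call began, along the tool's axes at that moment; what a row does not reach only later rows make up. A row lasts 1/10 s, in which the tool goes at most 50 mm and 8.59 degrees, less where a joint would pass 70% of its speed; a pose out of reach is approached as far as the arm can. A call with a gripper value outside its range is refused whole. "jaw" is the opening in per cent of the stroke, from 0 (shut) to 100 (fully open), set as the call begins (left out, the last holds). The fingers move at their own pace and stop on an object; "squeeze" is the grip in N (left out, the last holds). Time passes only in rows, so rows that repeat a pose let the fingers close. It gives the time, the measured TCP pose, the force and the opening at its end, in the units of the state.
- r.sense(): the state, without advancing time (a new reading comes with each control period).
- vision.camera(name): name is "scene" or "side" or "wrist"; returns the picture (420x560x3 uint8, blue, green, red); there is no depth.
- vision.calibration(name): a dict with "mtx" (3x3 intrinsics, pixels), "extrinsics" (4x4, takes a point from camera to world coordinates); the wrist camera has in their place "mount" (4x4, takes a point from camera to tool coordinates, whose origin is the TCP and whose axes are the tool frame's). Camera axes: x right, y up, looking along -z (the intrinsics and any distortion apply to the point x, -y, -z); pixel columns grow to the right and rows downward; lengths in m; the calibration is good to about 2 mm. A picture is of the moment at which its call begins: read the wrist's pose just before it. calibration takes no time and is no camera call.
- r.job_done(): hands the job in, once; it reports no verdict.
The state is a dict: "time_s": time; "joints": joint angles; "dq": joint speeds; "joint_torque": joint torques, N m; "ee_pos": TCP position; "orientation": TCP orientation; "wrist_force": force on the tool from outside, world axes, zero at the start; "moment": the same for the moment, N m; "width": finger opening in m.
Only numpy, scipy, OpenCV 4.12 (cv2) and the standard library are available. Lean on these libraries where they do the work, as an engineer would, in place of code of your own. Each camera call takes 0.05 s, during which the arm holds its last target.

## Working session

There is one attempt and no reset: what is moved stays moved. The work goes in short steps, Python scripts to look and compute and a tool call to move; the robot and the scene stay as the last step left them, time stands still between calls to the robot, and variables do not carry over. Pictures are saved under pics/ and viewed, and the job is handed in when it is done.

Besides the shell and the picture viewer there is one more tool, called after "Emit:" as name(argument=value, ...), one argument or row to a line, values as JSON. carry_out: Moves the arm, as the interface text tells. Its arguments: {"type":"object","properties":{"motion":{"type":"array","items":{"type":"array"}},"jaw":{"type":"number"},"squeeze":{"type":"number"}},"required":["motion"]}

```bash
ls; mkdir -p pics; python3 - <<'E'
from bench import r, vision
import cv2
s=r.sense();print(s)
for n in("scene","side","wrist"):
    im=vision.camera(n);cv2.imwrite(f"pics/{n}0.png",im)
    c=vision.calibration(n);print(n,{k:(v.tolist() if hasattr(v,'tolist') else v) for k,v in c.items()})
E
```

```text
pics
{'time_s': 0.0, 'joints': array([ 1.04451843e+00,  2.07385163e-01,  1.54292374e+00, -4.19134012e-07,
        1.39350600e+00, -1.50502469e-01]), 'dq': array([ 9.09682190e-04,  2.49519920e-03,  2.29834809e-03, -1.32606109e-05,
        2.16658066e-03,  2.15827291e-04]), 'joint_torque': array([-1.83582059e-03, -3.70874333e+01, -2.81419069e+01,  6.95961853e-02,
        3.61367804e-02, -1.79741905e-04]), 'ee_pos': array([0.21059969, 0.5341269 , 0.17842499]), 'orientation': array([[ 3.66992668e-01,  9.30223165e-01, -1.11591940e-03],
       [ 9.30221239e-01, -3.66994214e-01, -1.92174688e-03],
       [-2.19718943e-03, -3.32784912e-04, -9.99997531e-01]]), 'wrist_force': array([ 0.39865267, -0.14009312, -0.66904898]), 'moment': array([ 0.0056393 , -0.04610764,  0.02232669]), 'width': 0.0939006407254101}
scene {'mtx': [[386.27089413502415, 0.0, 279.87765727753106], [0.0, 386.27089413502415, 212.264778624081], [0.0, 0.0, 1.0]], 'extrinsics': [[0.9378712781378223, 0.3275537666894263, -0.11448142020300173, 0.4889586459797204], [-0.3469473192117301, 0.8900189429804495, -0.29579357468977746, -0.
[... 272 characters left out ...]
6055339933, 0.7319056502459642, -0.24443161334703842, 0.28265645162006753], [-0.7715842049428341, -0.5993498462479985, 0.2131609168802657, 0.19643206165298466], [0.009513629598579158, 0.32418186399077403, 0.9459469382112974, 1.3362136241800895], [0.0, 0.0, 0.0, 1.0]]}
wrist {'mtx': [[290.2323087185932, 0.0, 278.63289200262295], [0.0, 290.2323087185932, 202.66452772654242], [0.0, 0.0, 1.0]], 'mount': [[0.9999999136931185, -0.00020844084891360654, 0.00035939694919593995, -0.00035702961405348344], [-0.0001016648712308146, -0.9615088903780058, -0.2747738040430858, -0.08000463769309407], [0.00040283744680058955, 0.2747737437901713, -0.9615088285842847, -0.2053171002115728], [0.0, 0.0, 0.0, 1.0]]}
```

View pics/scene0.png

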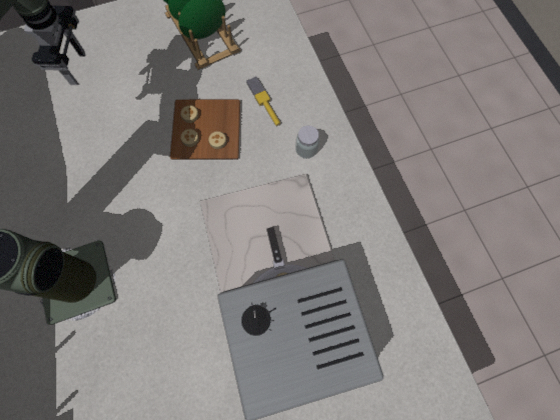

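View pics/side0.png

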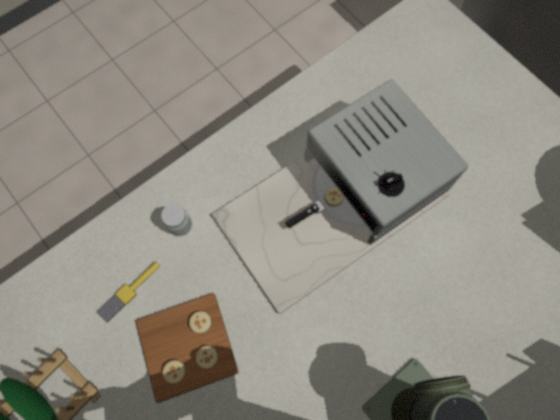

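View pics/wrist0.png

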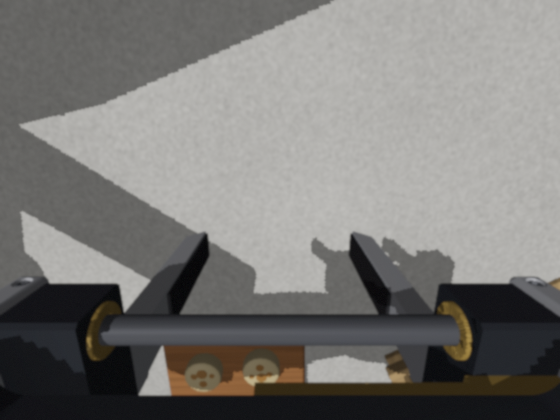

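```bash
cat > h.py <<'E'
import numpy as np, cv2
from bench import r, vision
def ray(n,uv):
    c=vision.calibration(n);K=np.array(c["mtx"])
    if n=="wrist":
        s=r.sense();T=np.eye(4);T[:3,:3]=s["orientation"];T[:3,3]=s["ee_pos"];E=T@np.array(c["mount"])
    else: E=np.array(c["extrinsics"])
    d=np.array([(uv[0]-K[0,2])/K[0,0],-(uv[1]-K[1,2])/K[1,1],-1.0])
    return E[:3,3],E[:3,:3]@d
def p2w(n,uv,z):
    o,d=ray(n,uv);return (o+d*(z-o[2])/d[2])[:3]
def w2p(n,p):
    c=vision.calibration(n);K=np.array(c["mtx"])
    if n=="wrist":
        s=r.sense();T=np.eye(4);T[:3,:3]=s["orientation"];T[:3,3]=s["ee_pos"];E=T@np.array(c["mount"])
    else: E=np.array(c["extrinsics"])
    q=E[:3,:3].T@(np.array(p)-E[:3,3]);return np.array([K[0,0]*q[0]/-q[2]+K[0,2],-K[1,1]*q[1]/-q[2]+K[1,2]])
def crop(im,x0,y0,x1,y1,f,name):
    cv2.imwrite(name,cv2.resize(im[y0:y1,x0:x1],None,fx=f,fy=f,interpolation=cv2.INTER_CUBIC))
def tool(delta):  # world shift -> tool axes
    R=np.array(r.sense()["orientation"]);return R.T@np.array(delta)
E
python3 - <<'E'
from h import *
im=cv2.imread("pics/scene0.png");crop(im,190,160,390,310,4,"pics/s1.png");crop(im,160,70,360,170,4,"pics/s2.png");crop(im,200,230,400,380+40,3,"pics/s4.png")
im=cv2.imread("pics/side0.png");crop(im,200,70,480,320-40,2.8,"pics/s3.png");crop(im,90,190,290,410,2.7,"pics/s5.png")
E
```

```text
(no output)
```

View pics/s1.png

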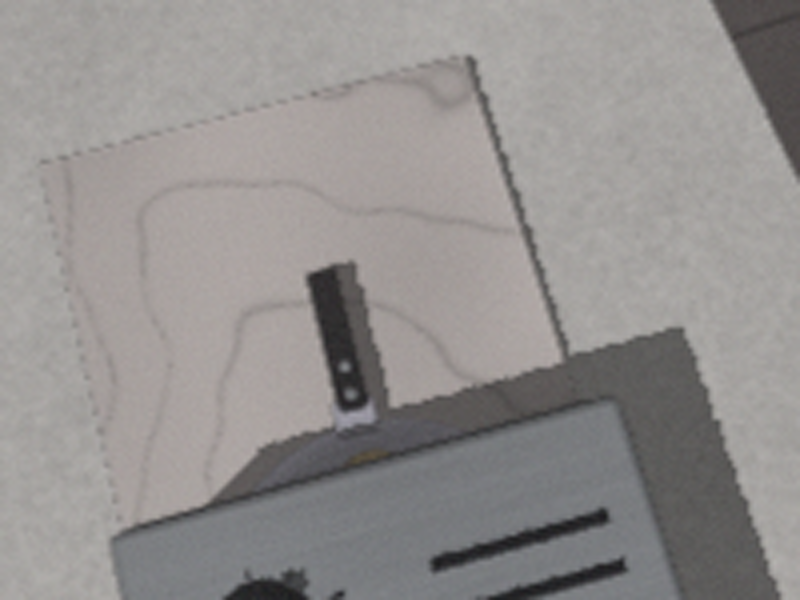

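View pics/s2.png

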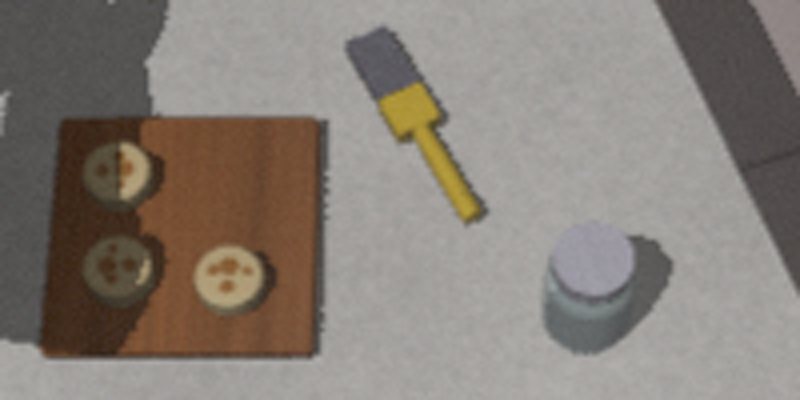

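View pics/s4.png

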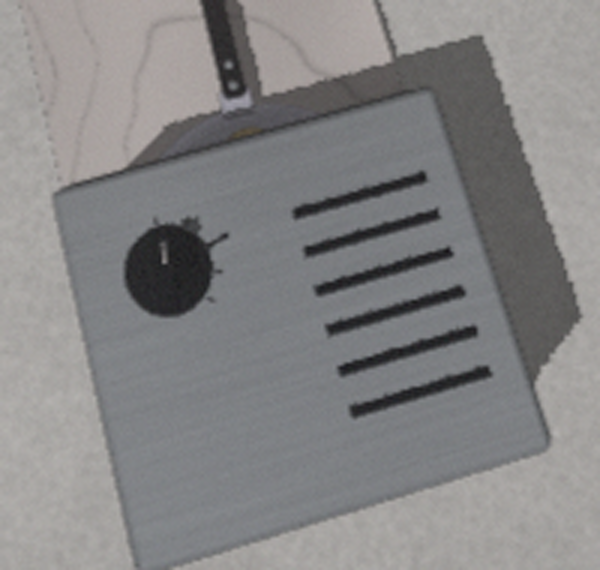

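View pics/s3.png

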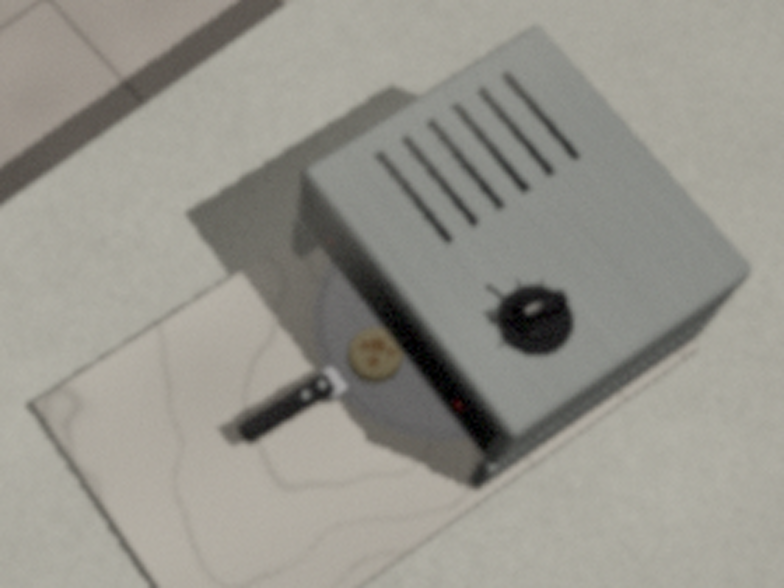

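View pics/s5.png

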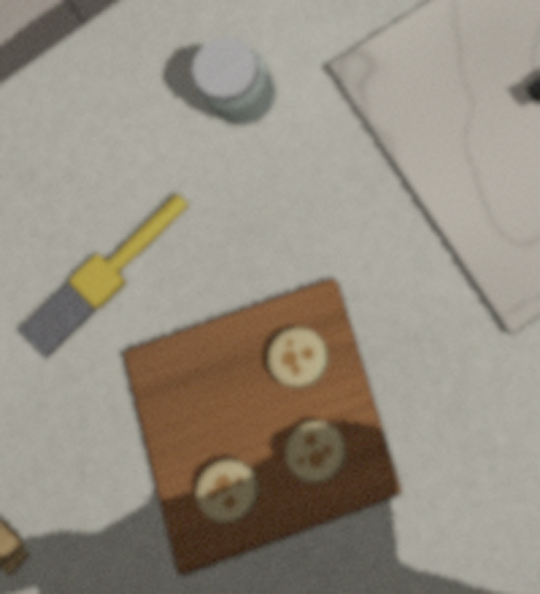

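```bash
python3 - <<'E'
from h import *
np.set_printoptions(precision=4,suppress=True)
# fit grill pose
from scipy.optimize import least_squares
obs=[("scene",(200.5,200),(-.315,None,.02)),]
O=[("scene",(218.3,293.3),0,1,.2),("scene",(343.3,260.7),0,-1,.2),("scene",(383.3,377.3),.285,-1,.2),
("side",(308.9,130.7),0,-1,.2),("side",(392.9,79.6),.285,-1,.2),("side",(467.9,166.4),.285,1,.2),("side",(380.4,227.1),0,1,.2),
("scene",(200.5,200),-.315,1,.02),("scene",(307,174),-.315,-1,.02),("side",(210.7,213.6),-.315,-1,.02)]
for o in O: print(o,p2w(o[0],o[1],o[4]))
for sgn in (1,-1):
    def f(q):
        x,y,t=q;c,s=np.cos(t),np.sin(t);e=[]
        for n,uv,gx,sy,z in O:
            gy=(.16 if z>.1 else .17)*sy*sgn
            e+=list(w2p(n,(x+c*gx-s*gy,y+s*gx+c*gy,z))-uv)
        return e
    b=min((least_squares(f,(.5,0,t)) for t in (-1.3,.0,1.3,3)),key=lambda s:s.cost);print(sgn,b.x,b.cost,np.array(b.fun).reshape(-1,2))
for n,L in {"scene":[(160+118/4,70+173/4),(160+121/4,70+268/4),(160+230/4,70+276/4)],"side":[(90+297/2.7,190+356/2.7),(90+314/2.7,190+450/2.7),(90+225/2.7,190+490/2.7)]}.items():
    for uv in L: print(n,p2w(n,uv,.04))
# handle
print("handle scene", p2w("scene",(190+325/4,160+270/4),.056),p2w("scene",(190+350/4,160+405/4),.056))
print("handle side", p2w("side",(200+245/2.8,70+432/2.8),.056),p2w("side",(200+325/2.8,70+383/2.8),.056))
print("knob", p2w("scene",(200+165/3,230+263/3),.244),p2w("side",(200+535/2.8,70+310/2.8),.244))
print("jar",p2w("scene",(160+592/4,70+258/4),.095)," brush",p2w("scene",(160+475/4,70+215/4),.01),p2w("scene",(160+365/4,70+40/4),.01))
print("board",[p2w("scene",(160+a/4,70+b/4),.018) for a,b in ((60,119),(318,119),(316,352),(42,352))])
E
```

```text
('scene', (218.3, 293.3), 0, 1, 0.2) [ 0.3943 -0.2081  0.2   ]
('scene', (343.3, 260.7), 0, -1, 0.2) [ 0.7025 -0.2387  0.2   ]
('scene', (383.3, 377.3), 0.285, -1, 0.2) [ 0.6822 -0.51    0.2   ]
('side', (308.9, 130.7), 0, -1, 0.2) [ 0.7028 -0.2356  0.2   ]
('side', (392.9, 79.6), 0.285, -1, 0.2) [ 0.6768 -0.5123  0.2   ]
('side', (467.9, 166.4), 0.285, 1, 0.2) [ 0.3695 -0.4836  0.2   ]
('side', (380.4, 227.1), 0, 1, 0.2) [ 0.393 -0.201  0.2  ]
('scene', (200.5, 200), -0.315, 1, 0.02) [0.409  0.1078 0.02  ]
('scene', (307, 174), -0.315, -1, 0.02) [0.746  0.0762 0.02  ]
('side', (210.7, 213.6), -0.315, -1, 0.02) [0.7453 0.0816 0.02  ]Traceback (most recent call last):
  File "<stdin>", line 17, in <module>
  File "<stdin>", line 17, in <genexpr>
    return func(*args, **kwargs)
    result = trf(vector_fun.fun, vector_fun.jac, x0, f0, J0, lb, ub, ftol, xtol,
                 gtol, max_nfev, x_scale, loss_function, tr_solver,
                 tr_options.copy(), verbose, callback=callback_wrapped)
    return trf_no_bounds(
        fun, jac, x0, f0, J0, ftol, xtol, gtol, max_nfev, x_scale
[... 590 characters left out ...]
          use_one_sided, method,
                             ^^^^^^^^^^^^^^^^^^^^^^
                             mf)
                             ^^^
    df = [f_eval - f0 for f_eval in f_evals]
                                    ^^^^^^^
    f = np.atleast_1d(self.fun(x, *self.args, **self.kwargs))
                      ~~~~~~~~^^^^^^^^^^^^^^^^^^^^^^^^^^^^^^
    return np.atleast_1d(self.fun(x))
                         ~~~~~~~~^^^
    return self.f(x, *self.args, **self.kwargs)
           ~~~~~~^^^^^^^^^^^^^^^^^^^^^^^^^^^^^^
  File "<stdin>", line 15, in f
  File "h.py", line 13, in w2p
    c=vision.calibration(n);K=np.array(c["mtx"])
ValueError: time passes only in moves, steps and waits
```

```bash
python3 - <<'E'
import json
from bench import vision
import numpy as np
json.dump({n:{k:np.array(v).tolist() for k,v in vision.calibration(n).items()} for n in("scene","side","wrist")},open("cal.json","w"))
E
sed -i 's/vision.calibration(n)/CAL[n]/; s/^from bench.*/&\nimport json; CAL=json.load(open("cal.json"))/' h.py
python3 - <<'E'
from h import *
np.set_printoptions(precision=4,suppress=True)
from scipy.optimize import least_squares
O=[("scene",(218.3,293.3),0,-1,.2),("scene",(343.3,260.7),0,1,.2),("scene",(383.3,377.3),.285,1,.2),
("side",(308.9,130.7),0,1,.2),("side",(392.9,79.6),.285,1,.2),("side",(467.9,166.4),.285,-1,.2),("side",(380.4,227.1),0,-1,.2),
("scene",(200.5,200),-.315,-1,.02),("scene",(307,174),-.315,1,.02),("side",(210.7,213.6),-.315,1,.02)]
def f(q):
        x,y,t=q;c,s=np.cos(t),np.sin(t);e=[]
        for n,uv,gx,sy,z in O:
            gy=(.16 if z>.1 else .17)*sy
            e+=list(w2p(n,(x+c*gx-s*gy,y+s*gx+c*gy,z))-uv)
        return e
b=least_squares(f,(.55,-.2,-1.66));print(b.x,b.cost,np.array(b.fun).reshape(-1,2))
for n,L in {"scene":[(160+118/4,70+173/4),(160+121/4,70+268/4),(160+230/4,70+276/4)],"side":[(90+297/2.7,190+356/2.7),(90+314/2.7,190+450/2.7),(90+225/2.7,190+490/2.7)]}.items():
    for uv in L: print(n,p2w(n,uv,.04))
print("handle scene", p2w("scene",(190+325/4,160+270/4),.056),p2w("scene",(190+350/4,160+405/4),.056))
print("handle side", p2w("side",(200+245/2.8,70+432/2.8),.056),p2w("side",(200+325/2.8,70+383/2.8),.056))
print("knob", p2w("scene",(200+165/3,230+263/3),.244),p2w("side",(200+535/2.8,70+310/2.8),.244))
print("jar",p2w("scene",(160+592/4,70+258/4),.095)," brush",p2w("scene",(160+475/4,70+215/4),.01),p2w("scene",(160+365/4,70+40/4),.01))
print("board",[p2w("scene",(160+a/4,70+b/4),.018) for a,b in ((60,119),(318,119),(316,352),(42,352))])
E
```

```text
[ 0.5489 -0.2179 -1.6614] 26.63364746703098 [[-2.4939 -1.1551]
 [ 1.1519 -3.1841]
 [ 1.3025  2.8148]
 [-2.2867 -0.7491]
 [-0.3786 -2.2016]
 [ 2.6538  0.7639]
 [ 1.7229  0.4427]
 [-0.6016 -0.8586]
 [-0.2797 -1.2259]
 [ 0.0359 -0.6127]]
scene [0.4627 0.3995 0.04  ]
scene [0.4408 0.315  0.04  ]
scene [0.5197 0.2785 0.04  ]
side [0.5182 0.2811 0.04  ]
side [0.4382 0.3198 0.04  ]
side [0.4621 0.4048 0.04  ]
handle scene [ 0.5788 -0.0589  0.056 ] [ 0.5617 -0.1576  0.056 ]
handle side [ 0.5746 -0.0595  0.056 ] [ 0.5635 -0.1532  0.056 ]
knob [ 0.4588 -0.2939  0.244 ] [ 0.458  -0.2855  0.244 ]
jar [0.7793 0.1668 0.095 ]  brush [0.7272 0.2806 0.01  ] [0.6979 0.4746 0.01  ]
board [array([0.4311, 0.4817, 0.018 ]), array([0.6338, 0.4075, 0.018 ]), array([0.5641, 0.203 , 0.018 ]), array([0.3602, 0.2778, 0.018 ])]
```

Emit:
carry_out(
  motion=[
    [[-0.452,0.566,0.0],[0,0,76]],
    [[-0.452,0.566,0.0],[0,0,76]],
    [[-0.452,0.566,0.0],[0,0,76]],
    [[-0.452,0.566,0.0],[0,0,76]],
    [[-0.452,0.566,0.0],[0,0,76]],
    [[-0.452,0.566,0.0],[0,0,76]],
    [[-0.452,0.566,0.0],[0,0,76]],
    [[-0.452,0.566,0.0],[0,0,76]],
    [[-0.452,0.566,0.0],[0,0,76]],
    [[-0.452,0.566,0.0],[0,0,76]],
    [[-0.452,0.566,0.0],[0,0,76]],
    [[-0.452,0.566,0.0],[0,0,76]],
  ],
  jaw=60,
)

```text
time_s: 1.35
ee_pos: [0.5102, 0.0125, 0.1794]
orientation: [[0.991, -0.132, -0.0], [-0.132, -0.991, 0.0], [-0.0, -0.0, -1.0]]
wrist_force: [0.6, 0.2, 0.5]
width: 0.0563
```

Emit:
carry_out(
  motion=[
    [[0.0755,0.097,0],[0,0,0]],
    [[0.0755,0.097,0],[0,0,0]],
    [[0.0755,0.097,0],[0,0,0]],
    [[0.0755,0.097,0],[0,0,0]],
    [[0.0755,0.097,0],[0,0,0]],
  ],
)

```text
time_s: 1.85
ee_pos: [0.5712, -0.0913, 0.1788]
orientation: [[0.991, -0.132, -0.002], [-0.132, -0.991, 0.001], [-0.002, -0.001, -1.0]]
wrist_force: [-1.1, -0.2, 0.0]
width: 0.0564
```

```bash
python3 - <<'E'
from h import *
print(r.sense()["ee_pos"])
cv2.imwrite("pics/w1.png",vision.camera("wrist"))
E
```

```text
[ 0.57121938 -0.09128175  0.17884146]
```

View pics/w1.png

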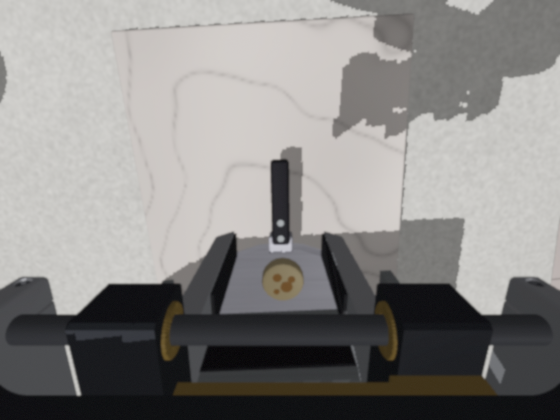

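```bash
python3 - <<'E'
from h import *
np.set_printoptions(precision=4,suppress=True)
print(w2p("wrist",r.sense()["ee_pos"]+np.array([0,0,-.12])))
a=p2w("wrist",(280,161),.056);b=p2w("wrist",(281,238),.056);print(a,b,np.arctan2(*(b-a)[[1,0]]),np.linalg.norm(b-a))
print("arepa",p2w("wrist",(283,281),.048))
d=(b-a)/np.linalg.norm(b-a);print("grip",a+.035*d,"ctr",a+.24*d)
E
```

```text
[279.2172 191.9443]
[ 0.5765 -0.0557  0.056 ] [ 0.5656 -0.1488  0.056 ] -1.6874989744653324 0.09374922600573012
arepa [ 0.56   -0.2125  0.048 ]
grip [ 0.5724 -0.0905  0.056 ] ctr [ 0.5486 -0.2941  0.056 ]
```

Emit:
carry_out(
  motion=[
    [[0.001,0,0.04],[0,0,0]],
    [[0.001,0,0.08],[0,0,0]],
    [[0.001,0,0.115],[0,0,0]],
    [[0.001,0,0.135],[0,0,0]],
    [[0.001,0,0.147],[0,0,0]],
    [[0.001,0,0.147],[0,0,0]],
  ],
)

```text
time_s: 2.5
ee_pos: [0.571, -0.0899, 0.031]
orientation: [[0.992, -0.129, -0.004], [-0.129, -0.992, 0.001], [-0.004, -0.001, -1.0]]
wrist_force: [0.9, -0.3, 0.9]
width: 0.0566
```

Emit:
carry_out(
  motion=[
    [[0,0,0],[0,0,0]],
    [[0,0,0],[0,0,0]],
    [[0,0,0],[0,0,0]],
    [[0,0,0],[0,0,0]],
    [[0,0,0],[0,0,0]],
  ],
  jaw=0,
  squeeze=25,
)

```text
time_s: 3.0
ee_pos: [0.5733, -0.0919, 0.0332]
orientation: [[0.991, -0.131, 0.001], [-0.131, -0.991, -0.0], [0.001, 0.0, -1.0]]
wrist_force: [0.6, -0.2, -0.2]
width: 0.02
```

Emit:
carry_out(
  motion=[
    [[-0.0002,-0.005,0],[0,0,0]],
    [[-0.0006,-0.015,0],[0,0,0]],
    [[-0.0012,-0.03,0],[0,0,0]],
    [[-0.002,-0.05,0],[0,0,0]],
    [[-0.003,-0.07,0],[0,0,0]],
    [[-0.0038,-0.09,0],[0,0,0]],
    [[-0.0045,-0.108,0],[0,0,0]],
    [[-0.0051,-0.122,0],[0,0,0]],
    [[-0.0055,-0.131,0],[0,0,0]],
    [[-0.0057,-0.136,0],[0,0,0]],
    [[-0.0058,-0.138,0],[0,0,0]],
    [[-0.0058,-0.138,0],[0,0,0]],
  ],
)

```text
time_s: 4.2
ee_pos: [0.5853, 0.0457, 0.0325]
orientation: [[0.991, -0.131, -0.0], [-0.131, -0.991, -0.0], [0.0, 0.0, -1.0]]
wrist_force: [0.3, -0.3, -0.5]
width: 0.0005
```

Emit:
carry_out(
  motion=[
    [[-0.0001,-0.004,0],[0,0,0]],
    [[-0.0005,-0.012,0],[0,0,0]],
    [[-0.001,-0.024,0],[0,0,0]],
    [[-0.0016,-0.038,0],[0,0,0]],
    [[-0.0022,-0.052,0],[0,0,0]],
    [[-0.0028,-0.066,0],[0,0,0]],
    [[-0.0033,-0.078,0],[0,0,0]],
    [[-0.0035,-0.084,0],[0,0,0]],
    [[-0.0036,-0.087,0],[0,0,0]],
    [[-0.0036,-0.087,0],[0,0,0]],
    [[-0.0036,-0.087,0],[0,0,0]],
  ],
)

```text
time_s: 5.3
ee_pos: [0.593, 0.1322, 0.0325]
orientation: [[0.991, -0.131, -0.0], [-0.131, -0.991, -0.0], [-0.0, 0.0, -1.0]]
wrist_force: [-0.8, -1.1, 0.3]
width: 0.0004
```

```bash
python3 - <<'E'
from h import *
for n in("scene","side"):
    im=vision.camera(n);cv2.imwrite(f"pics/{n}1.png",im)
im=cv2.imread("pics/side1.png");crop(im,100,100,480,385,2.1,"pics/s6.png")
E
```

```text
(no output)
```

View pics/s6.png

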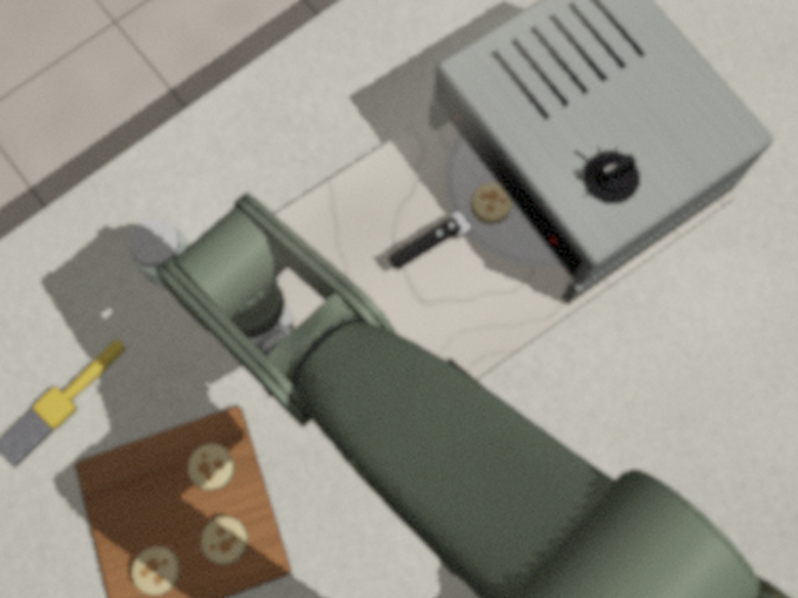

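View pics/scene1.png

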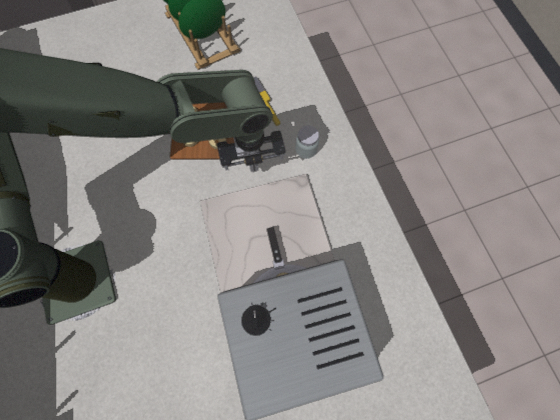

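Emit:
carry_out(
  motion=[
    [[0,0,-0.05],[0,0,0]],
    [[0.002,0.05,-0.1],[0,0,0]],
    [[0.004,0.1,-0.12],[0,0,0]],
    [[0.006,0.15,-0.147],[0,0,0]],
    [[0.009,0.2,-0.147],[0,0,0]],
    [[0.009,0.225,-0.147],[0,0,0]],
    [[0.009,0.225,-0.147],[0,0,0]],
    [[0.009,0.225,-0.147],[0,0,0]],
  ],
  jaw=60,
)

```text
time_s: 6.2
ee_pos: [0.5722, -0.0933, 0.1797]
orientation: [[0.991, -0.135, 0.0], [-0.135, -0.991, 0.0], [0.0, -0.0, -1.0]]
wrist_force: [-0.1, 0.9, -0.5]
width: 0.0559
```

```bash
python3 - <<'E'
from h import *
print(r.sense()["ee_pos"])
im=vision.camera("wrist");cv2.imwrite("pics/w2.png",im);crop(im,180,120,380,320,3,"pics/w2c.png")
E
```

```text
[ 0.5721978  -0.09330953  0.17972189]
```

View pics/w2c.png

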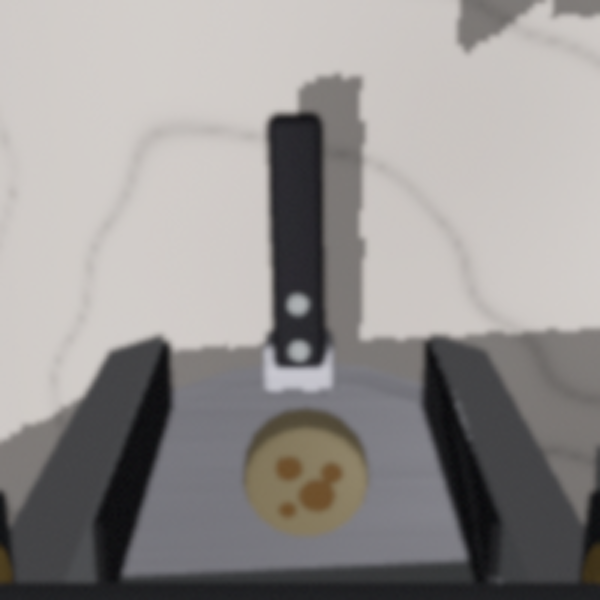

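```bash
python3 - <<'E'
from h import *
np.set_printoptions(precision=4,suppress=True)
a=p2w("wrist",(278.3,158.3),.056);b=p2w("wrist",(279.8,240.7),.056);print(a,b,np.arctan2(*(b-a)[[1,0]]),np.linalg.norm(b-a))
d=(b-a)/np.linalg.norm(b-a);print("grip",a+.035*d,"ctr",a+.24*d)
E
```

```text
[ 0.5763 -0.0538  0.056 ] [ 0.5648 -0.1536  0.056 ] -1.6858595683696356 0.10045883983497621
grip [ 0.5723 -0.0886  0.056 ] ctr [ 0.5488 -0.2922  0.056 ]
```

Emit:
carry_out(
  motion=[
    [[0.0,0,0.04],[0,0,0]],
    [[0.0,0,0.08],[0,0,0]],
    [[0.0,0,0.115],[0,0,0]],
    [[0.0,0,0.14],[0,0,0]],
    [[0.0,0,0.152],[0,0,0]],
    [[0.0,0,0.152],[0,0,0]],
    [[0.0,0,0.152],[0,0,0]],
  ],
)

```text
time_s: 6.95
ee_pos: [0.5735, -0.091, 0.0285]
orientation: [[0.992, -0.13, 0.001], [-0.13, -0.992, -0.0], [0.001, 0.0, -1.0]]
wrist_force: [0.3, 0.3, -0.5]
width: 0.0565
```

Emit:
carry_out(
  motion=[
    [[0,0,0],[0,0,0]],
    [[0,0,0],[0,0,0]],
    [[0,0,0],[0,0,0]],
    [[0,0,0],[0,0,0]],
    [[0,0,0],[0,0,0]],
    [[0,0,0],[0,0,0]],
  ],
  jaw=0,
  squeeze=40,
)

```text
time_s: 7.55
ee_pos: [0.5725, -0.0918, 0.028]
orientation: [[0.991, -0.131, 0.0], [-0.131, -0.991, -0.0], [0.0, 0.0, -1.0]]
wrist_force: [-0.6, 0.2, 3.0]
width: 0.0207
```

Emit:
carry_out(
  motion=[
    [[-0.0001,-0.002,0],[0,0,0]],
    [[-0.0003,-0.007,0],[0,0,0]],
    [[-0.0005,-0.012,0],[0,0,0]],
    [[-0.0007,-0.016,0],[0,0,0]],
    [[-0.0008,-0.018,0],[0,0,0]],
    [[-0.0008,-0.018,0],[0,0,0]],
  ],
)

```text
time_s: 8.15
ee_pos: [0.5746, -0.0752, 0.028]
orientation: [[0.991, -0.131, 0.001], [-0.131, -0.991, -0.003], [0.002, 0.003, -1.0]]
wrist_force: [-0.8, -5.8, 1.6]
width: 0.0208
```

Emit:
carry_out(
  motion=[
    [[-0.0002,-0.004,0],[0,0,0]],
    [[-0.0005,-0.012,0],[0,0,0]],
    [[-0.001,-0.024,0],[0,0,0]],
    [[-0.0017,-0.04,0],[0,0,0]],
    [[-0.0024,-0.057,0],[0,0,0]],
    [[-0.0031,-0.074,0],[0,0,0]],
    [[-0.0037,-0.088,0],[0,0,0]],
    [[-0.0042,-0.1,0],[0,0,0]],
    [[-0.0046,-0.109,0],[0,0,0]],
    [[-0.0049,-0.115,0],[0,0,0]],
    [[-0.005,-0.119,0],[0,0,0]],
    [[-0.005,-0.119,0],[0,0,0]],
  ],
)

```text
time_s: 9.35
ee_pos: [0.5851, 0.0441, 0.028]
orientation: [[0.991, -0.13, 0.001], [-0.13, -0.991, -0.002], [0.001, 0.002, -1.0]]
wrist_force: [-0.7, -4.6, 2.9]
width: 0.0205
```

Emit:
carry_out(
  motion=[
    [[-0.0001,-0.004,0],[0,0,0]],
    [[-0.0005,-0.012,0],[0,0,0]],
    [[-0.001,-0.024,0],[0,0,0]],
    [[-0.0016,-0.038,0],[0,0,0]],
    [[-0.0022,-0.052,0],[0,0,0]],
    [[-0.0028,-0.066,0],[0,0,0]],
    [[-0.0033,-0.078,0],[0,0,0]],
    [[-0.0035,-0.084,0],[0,0,0]],
    [[-0.0036,-0.087,0],[0,0,0]],
    [[-0.0036,-0.087,0],[0,0,0]],
    [[-0.0036,-0.087,0],[0,0,0]],
  ],
)

```text
time_s: 10.45
ee_pos: [0.5927, 0.1307, 0.0279]
orientation: [[0.991, -0.131, 0.0], [-0.131, -0.991, -0.002], [0.0, 0.001, -1.0]]
wrist_force: [-1.3, -5.5, 5.3]
width: 0.0204
```

```bash
python3 - <<'E'
from h import *
for n in("scene","side"):
    im=vision.camera(n);cv2.imwrite(f"pics/{n}2.png",im)
im=cv2.imread("pics/side2.png");crop(im,100,100,480,385,2.1,"pics/s7.png")
im=cv2.imread("pics/scene2.png");crop(im,160,90,410,290,3,"pics/s8.png")
E
```

```text
(no output)
```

View pics/s7.png

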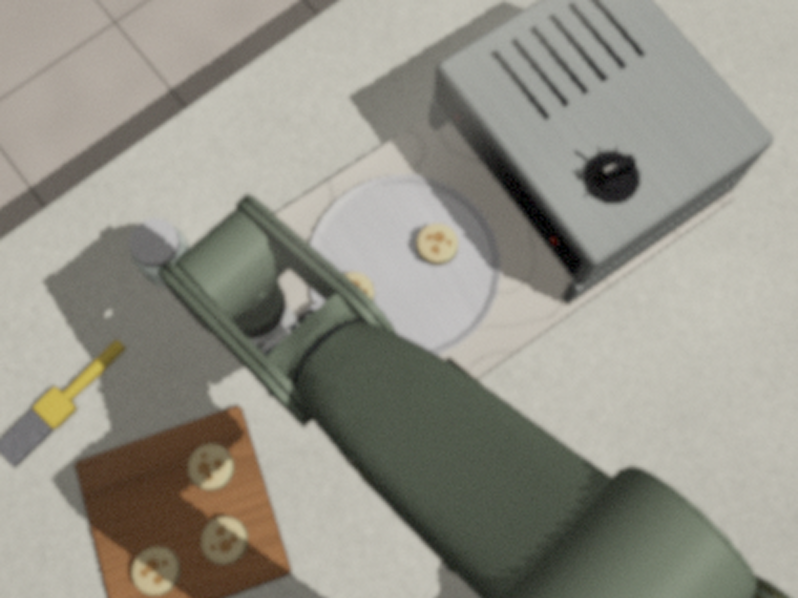

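View pics/s8.png

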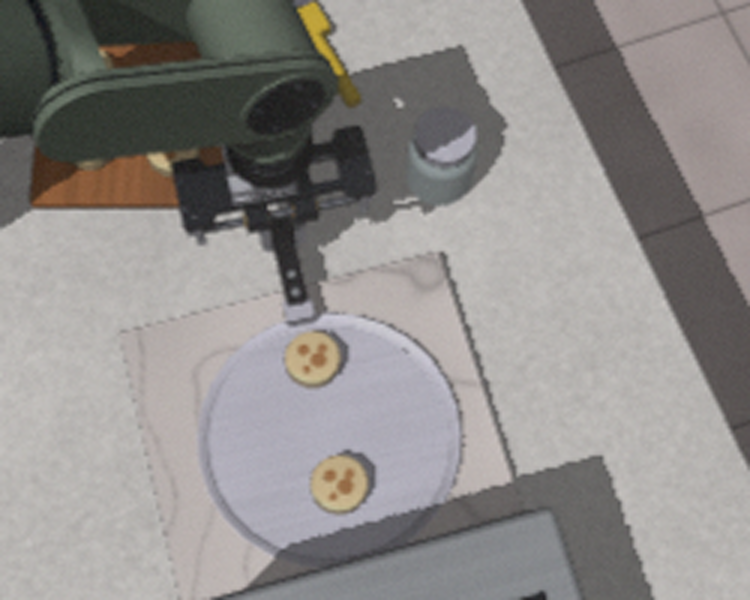

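```bash
python3 - <<'E'
from h import *
np.set_printoptions(precision=4,suppress=True)
def sc(x,y): return (160+x/3,90+y/3)
def sd(x,y): return (100+x/2.1,100+y/2.1)
A=p2w("scene",sc(313,357),.048);B=p2w("scene",sc(340,483),.048);B2=p2w("side",sd(436,244),.048)
P=np.array([p2w("scene",sc(*q),.031)[:2] for q in [(201,430),(462,430),(235,350),(430,355),(380,322),(225,510),(250,540),(450,480)]])
P2=np.array([p2w("side",sd(*q),.031)[:2] for q in [(498,255),(480,220),(440,190),(395,178),(350,192),(485,310),(440,348),(318,232)]])
def fit(P):
    M=np.c_[2*P,np.ones(len(P))];s=np.linalg.lstsq(M,(P**2).sum(1),rcond=None)[0];return s[:2],np.sqrt(s[2]+s[:2]@s[:2])
print(A,B,B2,fit(P),fit(P2))
g=np.array([.5489,-.2179]);t=-1.6614;ex=np.array([np.cos(t),np.sin(t)])
for n in(fit(P)[0],fit(P2)[0]): print((n-g)@ex,(n-g)@np.array([-ex[1],ex[0]]))
c=fit(P)[0];print(A[:2]-c,B[:2]-c)
E
```

```text
[0.5797 0.0038 0.048 ] [ 0.5613 -0.1243  0.048 ] [ 0.5592 -0.1192  0.048 ] (array([ 0.5705, -0.0702]), np.float64(0.12740209583535933)) (array([ 0.5684, -0.0705]), np.float64(0.12334553082352422))
-0.1490501245485401 0.008150585321835371
-0.14856990826034605 0.006039026125526451
[0.0092 0.074 ] [-0.0092 -0.0541]
```

Emit:
carry_out(
  motion=[
    [[0,0,0],[0,0,0]],
    [[0,0,0],[0,0,0]],
    [[0,0,0],[0,0,0]],
    [[0,0,-0.01],[0,0,0]],
    [[0,0,-0.04],[0,0,0]],
    [[0,0,-0.08],[0,0,0]],
    [[0,0,-0.12],[0,0,0]],
    [[0,0,-0.142],[0,0,0]],
    [[0,0,-0.142],[0,0,0]],
  ],
  jaw=70,
)

```text
time_s: 11.45
ee_pos: [0.596, 0.1324, 0.1753]
orientation: [[0.991, -0.131, 0.01], [-0.131, -0.991, 0.001], [0.01, -0.003, -1.0]]
wrist_force: [0.9, 1.3, 0.0]
width: 0.0655
```

```bash
python3 - <<'E'
from h import *
from scipy.optimize import minimize
np.set_printoptions(precision=4,suppress=True)
im=vision.camera("wrist");cv2.imwrite("pics/w3.png",im)
im=vision.camera("side");cv2.imwrite("pics/side3.png",im);crop(im,200,120,400,290,4,"pics/s9.png")
A=np.array([[.010,.074],[-.0095,-.052]])
rng=np.random.default_rng(0);best=None
def m(q):
    P=np.r_[A,q.reshape(-1,2)];d=[np.hypot(*(P[i]-P[j])) for i in range(5) for j in range(max(i+1,2),5)]
    d+=[(.078-np.hypot(*p))*3+.07 for p in P[2:]];return -min(d)
for k in range(40):
    s=minimize(m,rng.uniform(-.07,.07,6),method="Nelder-Mead",options=dict(maxiter=5000,maxfev=5000))
    if best is None or s.fun<best.fun: best=s
print(best.fun,best.x.reshape(-1,2))
s=r.sense();print(s["ee_pos"],s["orientation"])
for p in((.519,.280),(.4395,.3174),(.462,.402)): print(tool([p[0]-s["ee_pos"][0],p[1]-s["ee_pos"][1],0]))
E
```

```text
-0.0728679267251302 [[ 0.067   0.0285]
 [-0.0579  0.0074]
 [ 0.063  -0.0443]]
[0.5924 0.1319 0.1696] [[ 0.9914 -0.1309  0.0004]
 [-0.1309 -0.9914  0.0003]
 [ 0.0004 -0.0003 -1.    ]]
[-0.0921 -0.1372  0.    ]
[-0.1759 -0.1639 -0.    ]
[-0.1646 -0.2507  0.    ]
```

View pics/w3.png

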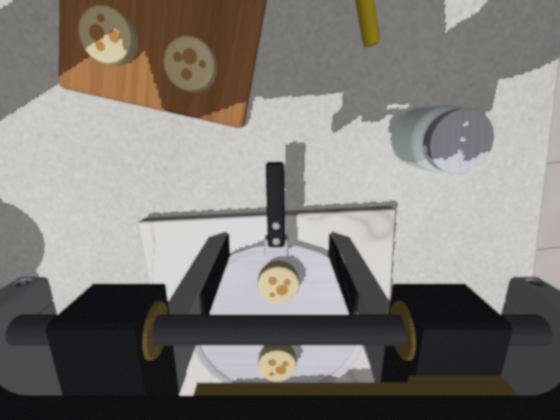

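View pics/s9.png

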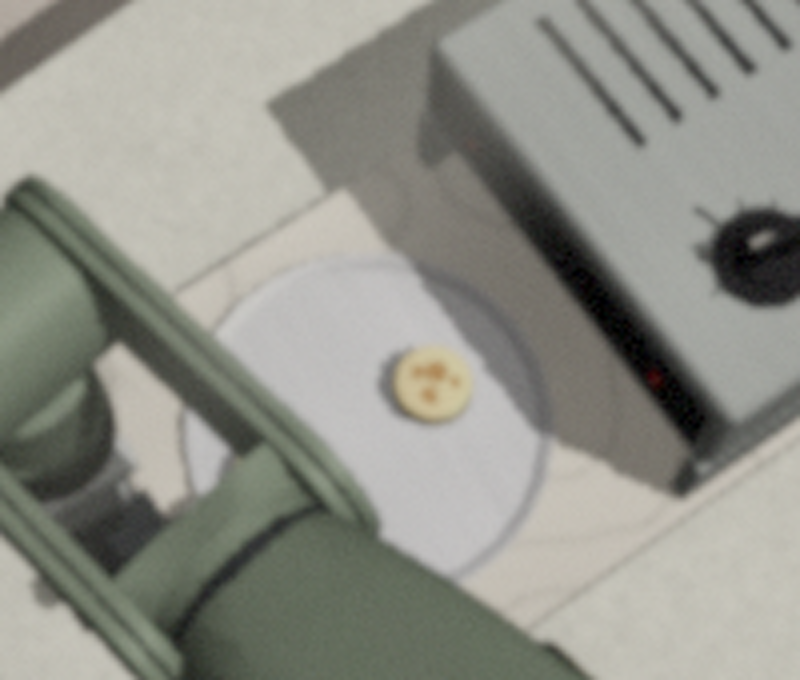

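Emit:
carry_out(
  motion=[
    [[-0.092,-0.137,0.02],[0,0,-72]],
    [[-0.092,-0.137,0.02],[0,0,-72]],
    [[-0.092,-0.137,0.02],[0,0,-72]],
    [[-0.092,-0.137,0.02],[0,0,-72]],
    [[-0.092,-0.137,0.02],[0,0,-72]],
    [[-0.092,-0.137,0.02],[0,0,-72]],
    [[-0.092,-0.137,0.02],[0,0,-72]],
    [[-0.092,-0.137,0.02],[0,0,-72]],
    [[-0.092,-0.137,0.02],[0,0,-72]],
    [[-0.092,-0.137,0.02],[0,0,-72]],
    [[-0.092,-0.137,0.02],[0,0,-72]],
  ],
  jaw=78,
)

```text
time_s: 12.65
ee_pos: [0.5179, 0.2791, 0.1474]
orientation: [[0.432, 0.902, -0.004], [0.902, -0.432, -0.001], [-0.003, -0.003, -1.0]]
wrist_force: [0.1, 0.9, 0.8]
width: 0.0734
```

```bash
python3 - <<'E'
from h import *
s=r.sense();print(s["ee_pos"],s["orientation"],s["width"])
cv2.imwrite("pics/w4.png",vision.camera("wrist"))
E
```

```text
[0.51792563 0.27912197 0.14744246] [[ 0.43213378  0.90180246 -0.00356739]
 [ 0.90180569 -0.43214008 -0.0012011 ]
 [-0.00262477 -0.00269806 -0.99999292]] 0.07337123856882741
```

View pics/w4.png

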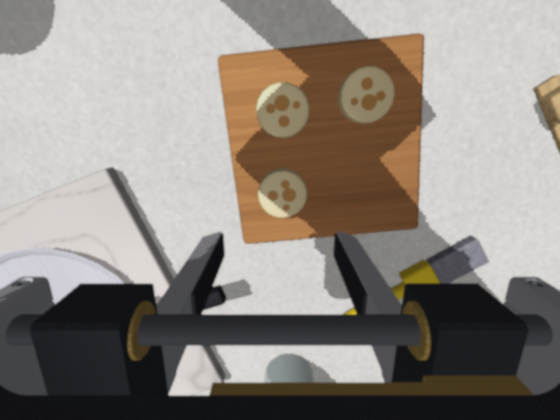

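```bash
python3 - <<'E'
from h import *
np.set_printoptions(precision=4,suppress=True)
e=r.sense()["ee_pos"]
for p in((283,194),(282,110),(367,95)):
    w=p2w("wrist",p,.04);print(w,tool([w[0]-e[0],w[1]-e[1],0]))
E
```

```text
[0.5194 0.2833 0.04  ] [ 0.0042 -0.0007 -0.    ]
[0.4384 0.3205 0.04  ] [ 0.0028 -0.0899  0.0002]
[0.4626 0.4045 0.04  ] [ 0.089  -0.1044  0.    ]
```

Emit:
carry_out(
  motion=[
    [[0.004,0,0.04],[0,0,0]],
    [[0.004,0,0.08],[0,0,0]],
    [[0.004,0,0.105],[0,0,0]],
    [[0.004,0,0.121],[0,0,0]],
    [[0.004,0,0.121],[0,0,0]],
    [[0.004,0,0.121],[0,0,0]],
  ],
)

```text
time_s: 13.3
ee_pos: [0.5217, 0.2834, 0.0292]
orientation: [[0.431, 0.902, 0.001], [0.902, -0.431, 0.0], [0.001, 0.001, -1.0]]
wrist_force: [0.0, 0.5, 0.1]
width: 0.0732
```

Emit:
carry_out(
  motion=[
    [[0,0,0],[0,0,0]],
    [[0,0,0],[0,0,0]],
    [[0,0,0],[0,0,0]],
    [[0,0,0],[0,0,0]],
    [[0,0,0],[0,0,0]],
  ],
  jaw=0,
  squeeze=20,
)

```text
time_s: 13.8
ee_pos: [0.5212, 0.2833, 0.0289]
orientation: [[0.431, 0.902, 0.001], [0.902, -0.431, 0.0], [0.0, 0.0, -1.0]]
wrist_force: [-0.1, 0.1, -0.2]
width: 0.0367
```

Emit:
carry_out(
  motion=[
    [[0,0,-0.01],[0,0,0]],
    [[0,0,-0.03],[0,0,0]],
    [[0,0,-0.06],[0,0,0]],
    [[0,0,-0.08],[0,0,0]],
    [[0,0,-0.08],[0,0,0]],
  ],
)

```text
time_s: 14.3
ee_pos: [0.5242, 0.2844, 0.1132]
orientation: [[0.431, 0.902, 0.008], [0.902, -0.431, 0.003], [0.006, 0.006, -1.0]]
wrist_force: [-0.1, 0.1, -0.1]
width: 0.0004
```

```bash
python3 - <<'E'
from h import *
s=r.sense();print(s["ee_pos"],s["orientation"],s["width"])
cv2.imwrite("pics/w5.png",vision.camera("wrist"))
E
```

```text
[0.52419059 0.28441315 0.11319584] [[ 0.4309332   0.90234772  0.00807302]
 [ 0.90236254 -0.43096724  0.00301366]
 [ 0.00619857  0.00598611 -0.99996287]] 0.0004279646804652967
```

View pics/w5.png

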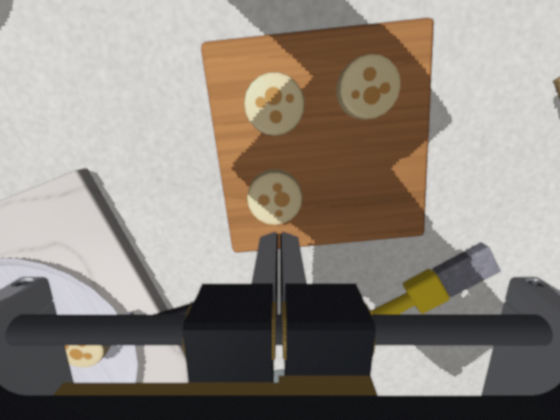

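```bash
python3 - <<'E'
from h import *
np.set_printoptions(precision=4,suppress=True)
e=r.sense()["ee_pos"];R=r.sense()["orientation"]
for b in(0,.019,.04,.06): print(b,w2p("wrist",e-R[:,2]*b))
for p in((275,198),(274,104),(370,86)):
    w=p2w("wrist",p,.04);print(w,tool([w[0]-e[0],w[1]-e[1],0]))
E
```

```text
0 [279.2038 229.7958]
0.019 [279.2447 239.7937]
0.04 [279.2994 253.1929]
0.06 [279.3642 269.0651]
[0.5159 0.2828 0.04  ] [-0.0038 -0.0056 -0.    ]
[0.4364 0.32   0.04  ] [-0.0044 -0.0934 -0.0003]
[0.4595 0.4035 0.04  ] [ 0.0808 -0.1085 -0.0001]
```

Emit:
carry_out(
  motion=[
    [[0,0,0],[0,0,0]],
    [[0,0,0],[0,0,0]],
    [[0,0,0],[0,0,0]],
    [[0,0,0],[0,0,0]],
    [[0,0,0],[0,0,0]],
    [[0,0,0],[0,0,0]],
    [[0,0,0],[0,0,0]],
    [[0,0,0],[0,0,0]],
    [[0,0,0],[0,0,0]],
    [[0,0,0],[0,0,0]],
  ],
  jaw=80,
)

```text
time_s: 15.35
ee_pos: [0.521, 0.2832, 0.1086]
orientation: [[0.431, 0.902, 0.0], [0.902, -0.431, 0.0], [0.0, 0.0, -1.0]]
wrist_force: [-0.1, -0.3, 0.8]
width: 0.0745
```

Emit:
carry_out(
  motion=[
    [[-0.002,-0.002,0.03],[0,0,0]],
    [[-0.002,-0.002,0.06],[0,0,0]],
    [[-0.002,-0.002,0.08],[0,0,0]],
    [[-0.002,-0.002,0.086],[0,0,0]],
    [[-0.002,-0.002,0.088],[0,0,0]],
    [[-0.002,-0.002,0.088],[0,0,0]],
  ],
)

```text
time_s: 15.95
ee_pos: [0.5192, 0.2825, 0.0214]
orientation: [[0.431, 0.902, 0.001], [0.902, -0.431, 0.001], [0.001, 0.001, -1.0]]
wrist_force: [1.0, -0.3, 0.3]
width: 0.0754
```

Emit:
carry_out(
  motion=[
    [[0,0,0],[0,0,0]],
    [[0,0,0],[0,0,0]],
    [[0,0,0],[0,0,0]],
    [[0,0,0],[0,0,0]],
    [[0,0,0],[0,0,0]],
    [[0,0,0],[0,0,0]],
    [[0,0,0],[0,0,0]],
  ],
  jaw=0,
  squeeze=20,
)

```text
time_s: 16.65
ee_pos: [0.5183, 0.2822, 0.0205]
orientation: [[0.431, 0.902, -0.0], [0.902, -0.431, -0.0], [-0.0, -0.0, -1.0]]
wrist_force: [-1.3, 0.0, 0.3]
width: 0.0229
```

```bash
python3 - <<'E'
from h import *
s=r.sense();print(s["ee_pos"],s["width"])
im=vision.camera("wrist");cv2.imwrite("pics/w6.png",im);crop(im,180,130,380,280,4,"pics/w6c.png")
im=vision.camera("scene");crop(im,140,70,340,220,4,"pics/s10.png")
E
```

```text
[0.51826792 0.28221729 0.02049896] 0.02288920235580973
```

View pics/w6c.png

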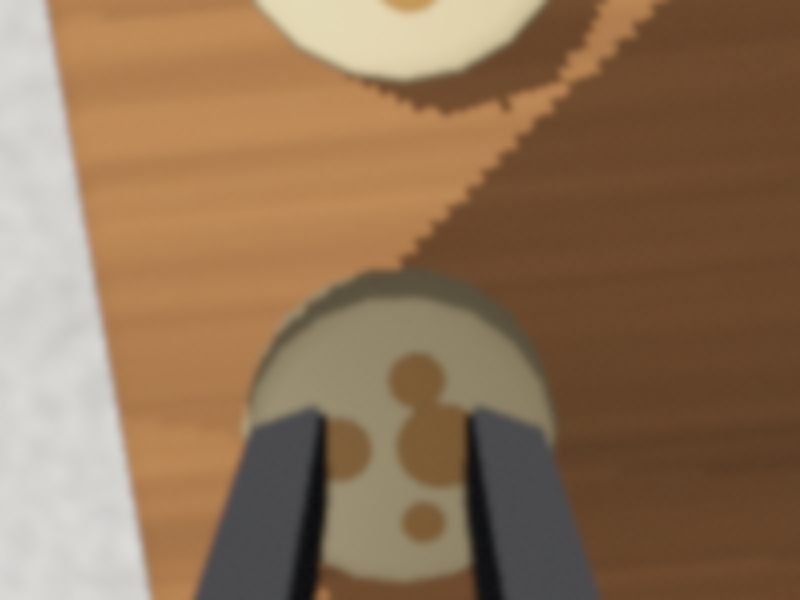

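View pics/s10.png

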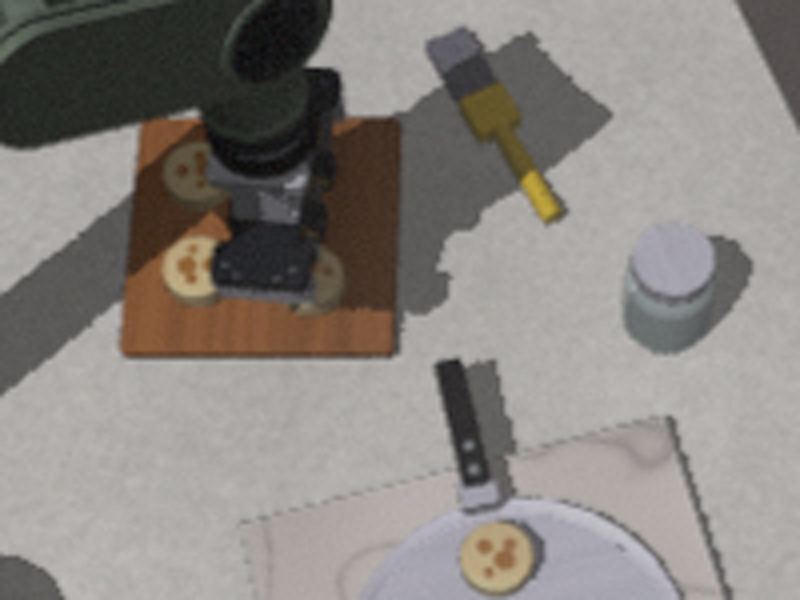

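Emit:
carry_out(
  motion=[
    [[0,0,-0.01],[0,0,0]],
    [[0,0,-0.01],[0,0,0]],
    [[0,0,-0.01],[0,0,0]],
    [[0,0,-0.01],[0,0,0]],
    [[0,0,-0.01],[0,0,0]],
    [[0,0,-0.01],[0,0,0]],
    [[0,0,-0.01],[0,0,0]],
    [[0,0,-0.01],[0,0,0]],
    [[0,0,-0.01],[0,0,0]],
  ],
  jaw=80,
)

```text
time_s: 17.65
ee_pos: [0.5183, 0.2822, 0.0305]
orientation: [[0.431, 0.902, -0.0], [0.902, -0.431, -0.0], [-0.0, -0.0, -1.0]]
wrist_force: [0.1, -0.2, -0.7]
width: 0.0748
```

```bash
python3 - <<'E'
from h import *
s=r.sense();print(s["ee_pos"],s["width"])
e=s["ee_pos"];R=s["orientation"]
im=vision.camera("wrist");cv2.imwrite("pics/w7.png",im);crop(im,180,130,380,280,4,"pics/w7c.png")
w=.0375
for b in(0,.019,.03):
  for x in(-w,w,-w-.0125,w+.0125): print(b,x,w2p("wrist",e-R[:,2]*b+R[:,0]*x-R[:,1]*.008))
E
```

```text
[0.51830693 0.28220997 0.0304937 ] 0.07475352179691767
0 -0.0375 [229.10633688 219.78909392]
0 0.0375 [329.31529513 219.81508938]
0 -0.05 [212.40722785 219.78476196]
0 0.05 [346.01917257 219.81942257]
0.019 -0.0375 [224.54766588 228.97768777]
0.019 0.0375 [333.95819299 229.00729803]
0.019 -0.05 [206.31541993 228.9727535 ]
0.019 0.05 [352.19612326 229.01223385]
0.03 -0.0375 [221.50433113 235.11192448]
0.03 0.0375 [337.05781505 235.14406294]
0.03 -0.05 [202.24858711 235.10656896]
0.03 0.05 [356.3198996  235.14942023]
```

View pics/w7c.png

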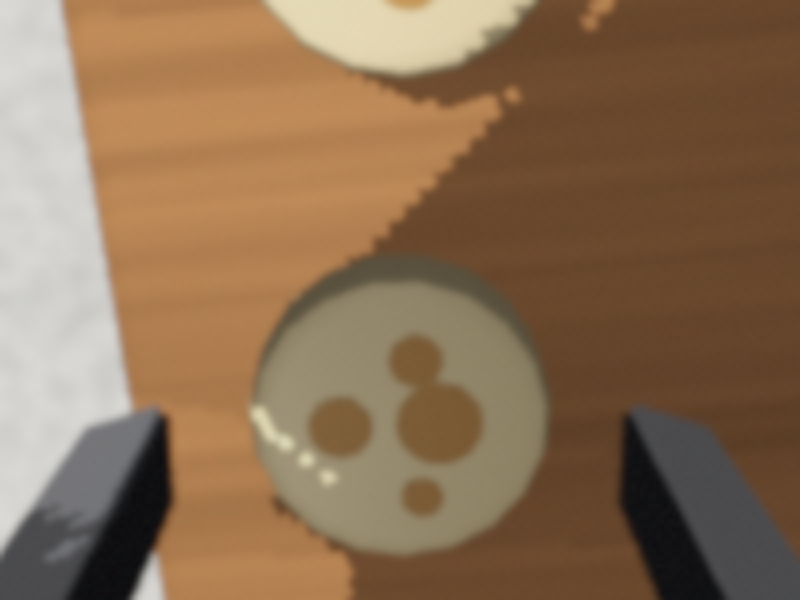

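Emit:
carry_out(
  motion=[
    [[0,0,0.008],[0,0,0]],
    [[0,0,0.016],[0,0,0]],
    [[0,0,0.02],[0,0,0]],
    [[0,0,0.024],[0,0,0]],
    [[0,0,0.024],[0,0,0]],
  ],
)

```text
time_s: 18.2
ee_pos: [0.5176, 0.2819, 0.0055]
orientation: [[0.431, 0.902, -0.002], [0.902, -0.431, -0.001], [-0.001, -0.001, -1.0]]
wrist_force: [0.5, -0.3, 0.4]
width: 0.0755
```

```bash
python3 - <<'E'
from h import *
s=r.sense();print(s["ee_pos"],s["width"])
e=s["ee_pos"]
im=vision.camera("wrist");cv2.imwrite("pics/w8.png",im);crop(im,180,130,380,280,4,"pics/w8c.png")
im=vision.camera("scene");crop(im,140,70,340,220,4,"pics/s11.png")
E
```

```text
[0.51758224 0.28191926 0.00549425] 0.07547157950291339
```

View pics/w8c.png

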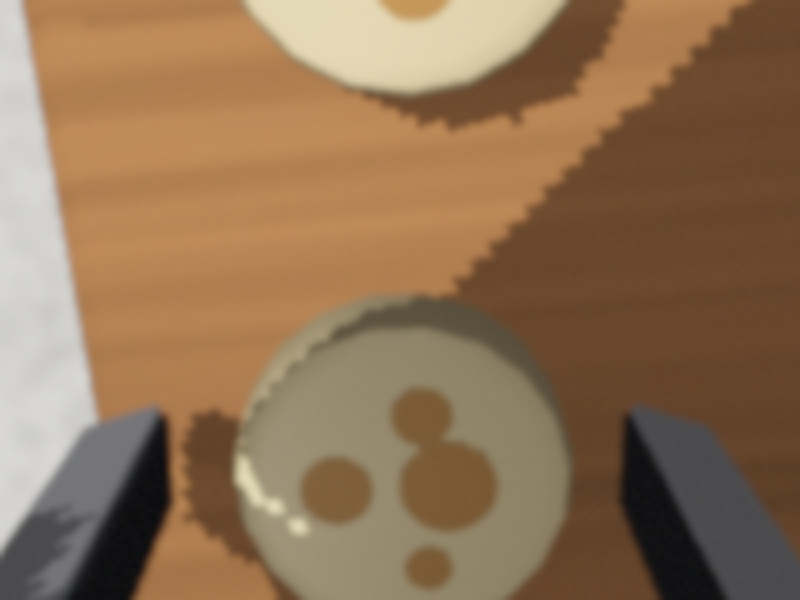

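Emit:
carry_out(
  motion=[
    [[0,0,0.003],[0,0,0]],
    [[0,0,0.006],[0,0,0]],
    [[0,0,0.008],[0,0,0]],
    [[0,0,0.008],[0,0,0]],
  ],
)

```text
time_s: 18.7
ee_pos: [0.5179, 0.2821, -0.0019]
orientation: [[0.431, 0.902, -0.001], [0.902, -0.431, -0.0], [-0.001, -0.001, -1.0]]
wrist_force: [-0.1, -0.5, 0.4]
width: 0.075
```

```bash
python3 - <<'E'
from h import *
s=r.sense();print(s["ee_pos"],s["width"])
im=vision.camera("wrist");cv2.imwrite("pics/w9.png",im);crop(im,180,130,380,280,4,"pics/w9c.png")
im=vision.camera("side");crop(im,90,170,290,320,4,"pics/s12.png")
E
```

```text
[ 0.51793986  0.28207134 -0.00189753] 0.07496977371240227
```

View pics/w9c.png

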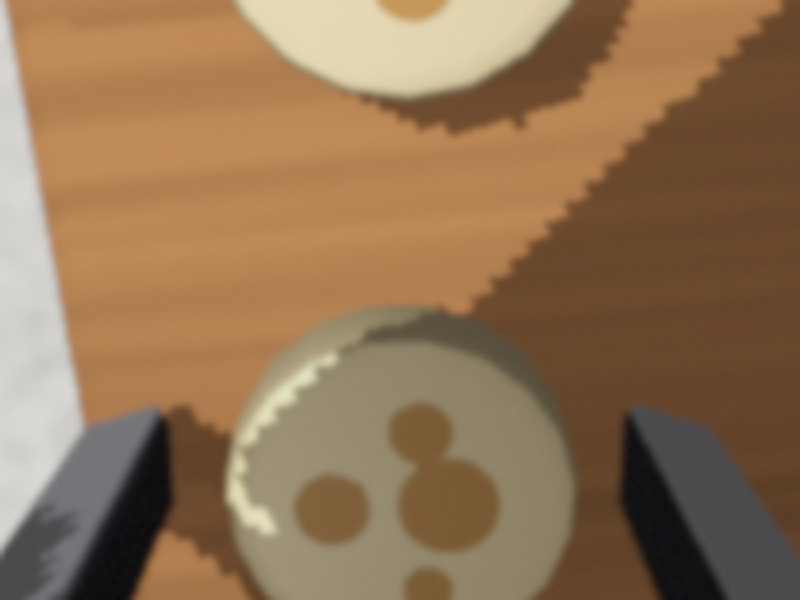

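View pics/s12.png

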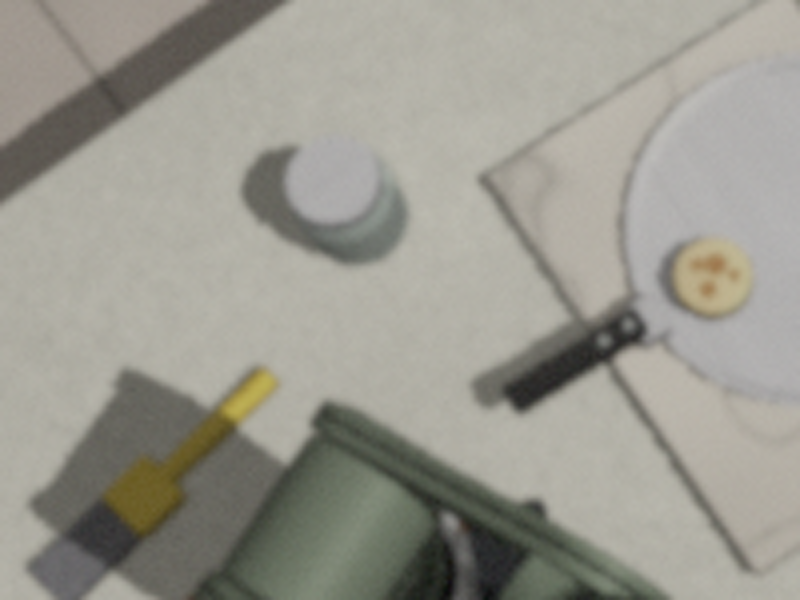

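Emit:
carry_out(
  motion=[
    [[0,0,0],[0,0,0]],
    [[0,0,0],[0,0,0]],
    [[0,0,0],[0,0,0]],
    [[0,0,0],[0,0,0]],
    [[0,0,0],[0,0,0]],
    [[0,0,0],[0,0,0]],
  ],
  jaw=0,
  squeeze=20,
)

```text
time_s: 19.4
ee_pos: [0.5185, 0.2823, -0.0013]
orientation: [[0.431, 0.902, 0.0], [0.902, -0.431, 0.0], [0.0, 0.0, -1.0]]
wrist_force: [0.3, 0.3, 0.3]
width: 0.0557
```

Emit:
carry_out(
  motion=[
    [[0,0,-0.01],[0,0,0]],
    [[0,0,-0.03],[0,0,0]],
    [[0,0,-0.06],[0,0,0]],
    [[0,0,-0.1],[0,0,0]],
    [[0,0,-0.12],[0,0,0]],
    [[0,0,-0.13],[0,0,0]],
    [[0,0,-0.13],[0,0,0]],
  ],
)

```text
time_s: 20.1
ee_pos: [0.5194, 0.2826, 0.1305]
orientation: [[0.431, 0.902, 0.003], [0.902, -0.431, 0.001], [0.002, 0.002, -1.0]]
wrist_force: [0.3, 0.3, -0.7]
width: 0.0556
```

```bash
python3 - <<'E'
from h import *
s=r.sense();print(s["ee_pos"],s["width"])
im=vision.camera("wrist");cv2.imwrite("pics/w10.png",im)
e=s["ee_pos"]
print("C2",tool([.6325-e[0],-.115-e[1],0]),"L",tool([.5115-e[0],-.0635-e[1],0]))
E
```

```text
[0.51944005 0.28262633 0.13049406] 0.05558508727104376
C2 [-3.10085422e-01  2.73379367e-01  1.04375160e-05] L [-3.15757906e-01  1.41997967e-01 -1.43203350e-05]
```

View pics/w10.png

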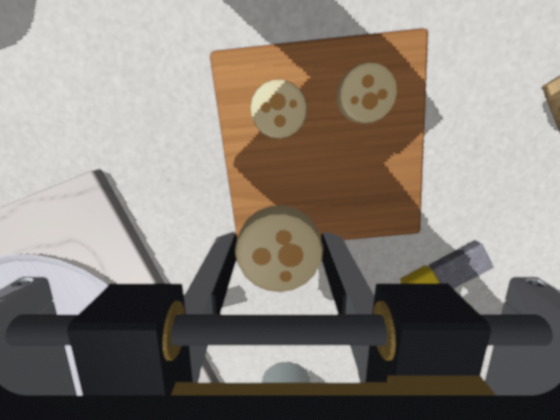

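Emit:
carry_out(
  motion=[
    [[-0.015,0.013,0],[0,0,3]],
    [[-0.045,0.04,0],[0,0,6]],
    [[-0.08,0.07,0],[0,0,9]],
    [[-0.115,0.1,0],[0,0,12]],
    [[-0.15,0.13,0],[0,0,15]],
    [[-0.185,0.163,0],[0,0,18]],
    [[-0.22,0.194,0],[0,0,21]],
    [[-0.25,0.22,0],[0,0,24]],
    [[-0.28,0.247,0],[0,0,27]],
    [[-0.3,0.265,0],[0,0,29]],
    [[-0.31,0.273,0],[0,0,29]],
    [[-0.31,0.273,0],[0,0,29]],
  ],
)

```text
time_s: 21.35
ee_pos: [0.63, -0.1162, 0.1265]
orientation: [[0.815, 0.579, -0.003], [0.579, -0.815, 0.001], [-0.002, -0.003, -1.0]]
wrist_force: [-0.6, 0.5, -1.4]
width: 0.0553
```

Emit:
carry_out(
  motion=[
    [[0,0,0],[0,0,0]],
    [[0,0,0],[0,0,0]],
  ],
)

```text
time_s: 21.55
ee_pos: [0.6304, -0.1133, 0.128]
orientation: [[0.813, 0.582, -0.001], [0.582, -0.813, 0.001], [-0.0, -0.001, -1.0]]
wrist_force: [1.1, 0.0, -0.8]
width: 0.0555
```

```bash
python3 - <<'E'
from h import *
np.set_printoptions(precision=4,suppress=True)
s=r.sense();print(s["ee_pos"],s["width"],s["orientation"][:,0])
im=vision.camera("wrist");cv2.imwrite("pics/w11.png",im)
im=vision.camera("side");crop(im,200,120,400,290,4,"pics/s13.png")
im=vision.camera("scene");crop(im,180,120,380,320-50,4,"pics/s14.png")
E
```

```text
[ 0.6304 -0.1133  0.128 ] 0.05549693655449442 [ 0.8132  0.5819 -0.0005]
```

View pics/w11.png

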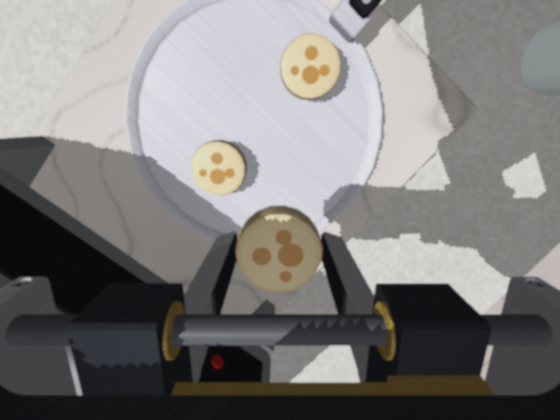

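View pics/s14.png

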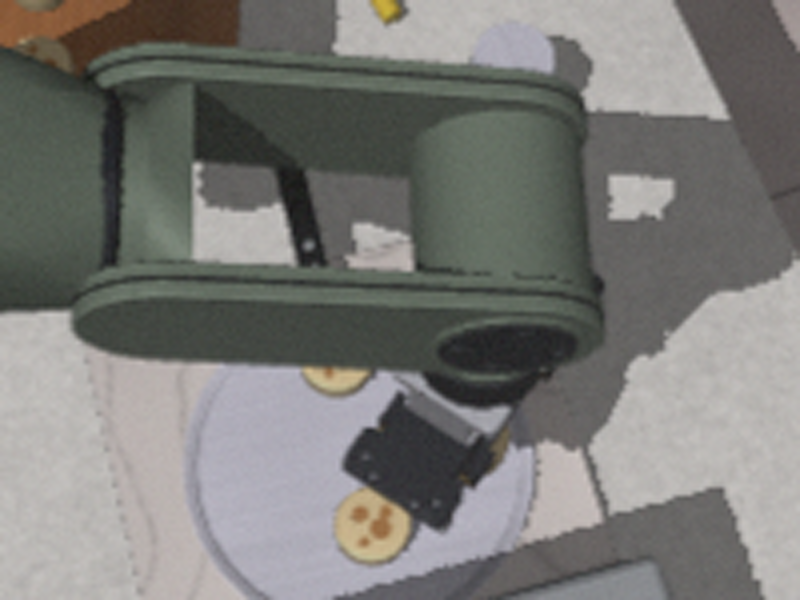

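```bash
python3 - <<'E'
from h import *
np.set_printoptions(precision=4,suppress=True)
A=p2w("wrist",(310,66),.048)[:2];B=p2w("wrist",(218,168),.048)[:2]
P=np.array([p2w("wrist",q,.031)[:2] for q in [(128,112),(382,112),(140,55),(362,178),(150,180),(190,219),(372,60),(335,213)]])
M=np.c_[2*P,np.ones(len(P))];s=np.linalg.lstsq(M,(P**2).sum(1),rcond=None)[0];c=s[:2];print(A,B,c,np.sqrt(s[2]+c@c))
e=r.sense()["ee_pos"][:2]
print(A-c,B-c,e-c,np.hypot(*(e-B)),np.hypot(*(e-c)))
h=p2w("wrist",(280,250),.15);print(h)
E
```

```text
[0.5799 0.0055] [ 0.5619 -0.1213] [ 0.5673 -0.0658] 0.12632382570757178
[0.0126 0.0713] [-0.0054 -0.0555] [ 0.0636 -0.0479] 0.06945029366605282 0.07964268283203768
[ 0.6352 -0.1188  0.15  ]
```

Emit:
carry_out(
  motion=[
    [[0,0,0.03],[0,0,0]],
    [[0,0,0.065],[0,0,0]],
    [[0,0,0.095],[0,0,0]],
    [[0,0,0.112],[0,0,0]],
    [[0,0,0.119],[0,0,0]],
    [[0,0,0.122],[0,0,0]],
    [[0,0,0.122],[0,0,0]],
    [[0,0,0.122],[0,0,0]],
  ],
)

```text
time_s: 22.5
ee_pos: [0.6328, -0.1157, 0.0084]
orientation: [[0.814, 0.58, 0.004], [0.58, -0.814, -0.001], [0.002, 0.003, -1.0]]
wrist_force: [-0.6, -0.7, -0.4]
width: 0.0556
```

Emit:
carry_out(
  motion=[
    [[0,0,0.001],[0,0,0]],
    [[0,0,0.001],[0,0,0]],
    [[0,0,0.001],[0,0,0]],
    [[0,0,0.001],[0,0,0]],
    [[0,0,-0.01],[0,0,0]],
    [[0,0,-0.04],[0,0,0]],
    [[0,0,-0.08],[0,0,0]],
    [[0,0,-0.122],[0,0,0]],
    [[0,0,-0.122],[0,0,0]],
    [[0,0,-0.122],[0,0,0]],
  ],
  jaw=70,
)

```text
time_s: 23.5
ee_pos: [0.6324, -0.1156, 0.1311]
orientation: [[0.814, 0.58, 0.004], [0.58, -0.814, -0.001], [0.003, 0.004, -1.0]]
wrist_force: [-0.6, 0.7, -0.8]
width: 0.0662
```

```bash
python3 - <<'E'
from h import *
np.set_printoptions(precision=4,suppress=True)
s=r.sense();e=s["ee_pos"];print(e,s["width"],s["orientation"][:,0])
im=vision.camera("wrist");cv2.imwrite("pics/w12.png",im)
for p in((.4384,.3195),(.462,.404)): print(tool([p[0]-e[0],p[1]-e[1],0]))
E
```

```text
[ 0.6324 -0.1156  0.1311] 0.06623943382000068 [0.8144 0.5803 0.0025]
[ 0.0945 -0.4669 -0.    ]
[ 0.1628 -0.5221 -0.    ]
```

View pics/w12.png

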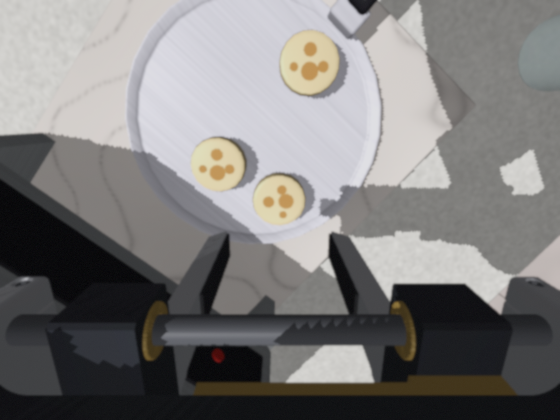

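Emit:
carry_out(
  motion=[
    [[0.008,-0.04,0],[0,0,3]],
    [[0.018,-0.088,0],[0,0,6]],
    [[0.028,-0.137,0],[0,0,9]],
    [[0.038,-0.186,0],[0,0,10]],
    [[0.048,-0.235,0],[0,0,10]],
    [[0.058,-0.284,0],[0,0,10]],
    [[0.068,-0.333,0],[0,0,10]],
    [[0.077,-0.38,0],[0,0,10]],
    [[0.086,-0.425,0],[0,0,10]],
    [[0.093,-0.455,0],[0,0,10]],
    [[0.0945,-0.467,0],[0,0,10]],
    [[0.0945,-0.467,0],[0,0,10]],
  ],
  jaw=80,
)

```text
time_s: 24.75
ee_pos: [0.4352, 0.3202, 0.1268]
orientation: [[0.902, 0.433, -0.003], [0.433, -0.902, -0.002], [-0.004, 0.0, -1.0]]
wrist_force: [-0.2, 0.8, 0.4]
width: 0.0751
```

Emit:
carry_out(
  motion=[
    [[0,0,0],[0,0,0]],
    [[0,0,0],[0,0,0]],
  ],
)

```text
time_s: 24.95
ee_pos: [0.4376, 0.3185, 0.1281]
orientation: [[0.904, 0.428, -0.001], [0.428, -0.904, -0.001], [-0.001, 0.001, -1.0]]
wrist_force: [-0.3, -0.6, 1.2]
width: 0.075
```

```bash
python3 - <<'E'
from h import *
np.set_printoptions(precision=4,suppress=True)
s=r.sense();e=s["ee_pos"];print(e,s["width"],s["orientation"][:,0])
im=vision.camera("wrist");cv2.imwrite("pics/w13.png",im)
print(w2p("wrist",[e[0],e[1],.04]))
im=vision.camera("side");cv2.imwrite("pics/side13.png",im)
E
```

```text
[0.4376 0.3185 0.1281] 0.07503253399613079 [ 0.9037  0.4282 -0.001 ]
[278.9699 199.0889]
```

View pics/w13.png

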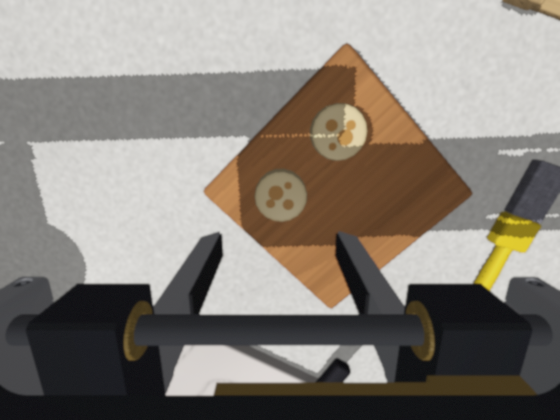

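View pics/side13.png

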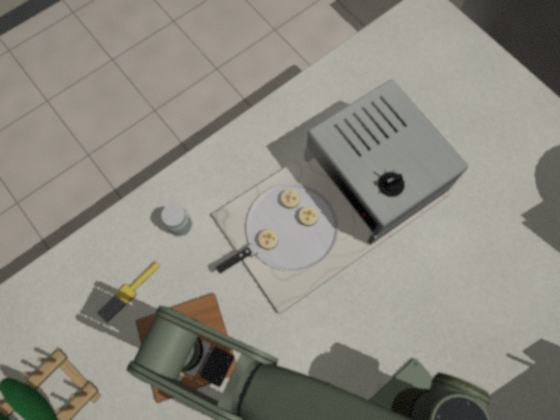

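Emit:
carry_out(
  motion=[
    [[0.001,-0.001,0.04],[0,0,0]],
    [[0.001,-0.001,0.08],[0,0,0]],
    [[0.001,-0.001,0.11],[0,0,0]],
    [[0.001,-0.001,0.124],[0,0,0]],
    [[0.001,-0.001,0.13],[0,0,0]],
    [[0.001,-0.001,0.13],[0,0,0]],
  ],
)

```text
time_s: 25.65
ee_pos: [0.4381, 0.3211, -0.0013]
orientation: [[0.903, 0.429, 0.0], [0.429, -0.903, 0.0], [0.0, 0.0, -1.0]]
wrist_force: [0.2, -0.6, 0.1]
width: 0.0753
```

Emit:
carry_out(
  motion=[
    [[0,0,0],[0,0,0]],
    [[0,0,0],[0,0,0]],
    [[0,0,0],[0,0,0]],
    [[0,0,0],[0,0,0]],
    [[0,0,0],[0,0,0]],
    [[0,0,0],[0,0,0]],
  ],
  jaw=0,
  squeeze=20,
)

```text
time_s: 26.25
ee_pos: [0.4387, 0.322, 0.0]
orientation: [[0.903, 0.43, 0.002], [0.43, -0.903, 0.001], [0.003, 0.0, -1.0]]
wrist_force: [-0.7, 0.2, 5.7]
width: 0.0554
```

Emit:
carry_out(
  motion=[
    [[0,0,-0.01],[0,0,0]],
    [[0,0,-0.03],[0,0,0]],
    [[0,0,-0.06],[0,0,0]],
    [[0,0,-0.1],[0,0,0]],
    [[0,0,-0.12],[0,0,0]],
    [[0,0,-0.13],[0,0,0]],
    [[0,0,-0.13],[0,0,0]],
    [[0,0,-0.13],[0,0,0]],
  ],
)

```text
time_s: 27.05
ee_pos: [0.4365, 0.3208, 0.1273]
orientation: [[0.903, 0.43, -0.002], [0.43, -0.903, -0.001], [-0.002, 0.0, -1.0]]
wrist_force: [0.4, -0.3, -0.4]
width: 0.0557
```

```bash
python3 - <<'E'
from h import *
np.set_printoptions(precision=4,suppress=True)
s=r.sense();e=s["ee_pos"];print(e,s["width"],s["orientation"][:,0])
im=vision.camera("wrist");cv2.imwrite("pics/w14.png",im)
im=cv2.imread("pics/side13.png");crop(im,200,140,380,290,4,"pics/s15.png")
for p in((.6365,-.040),): print(tool([p[0]-e[0],p[1]-e[1],0]))
E
```

```text
[0.4365 0.3208 0.1273] 0.05567597330603973 [ 0.9028  0.43   -0.0024]
[ 0.0254  0.4117 -0.    ]
```

View pics/w14.png

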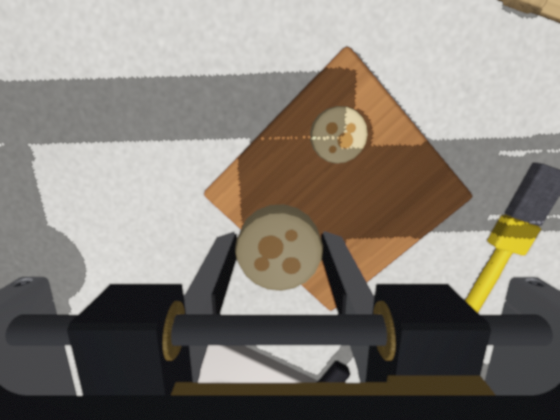

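View pics/s15.png

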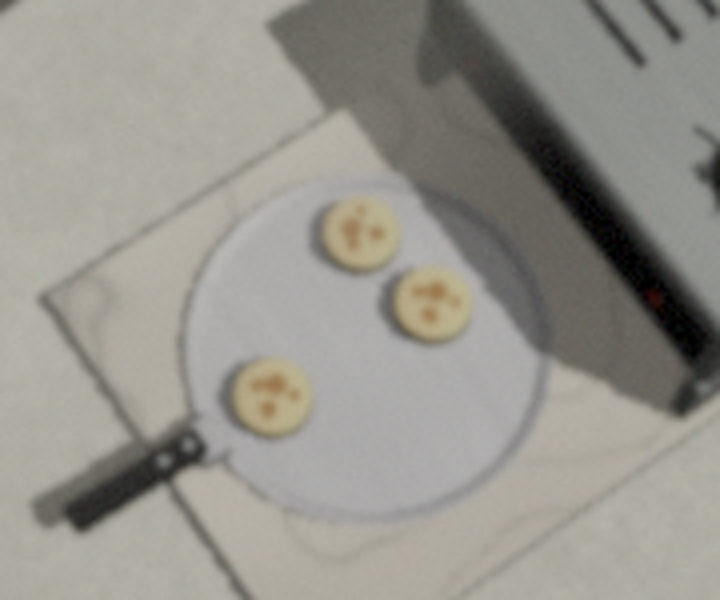

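```bash
python3 - <<'E'
from h import *
np.set_printoptions(precision=4,suppress=True)
q=lambda x,y:(200+x/4,140+y/4)
A,B,C=[p2w("side",q(*p),.048)[:2] for p in((271,397),(432,303),(361,234))]
P=np.array([p2w("side",q(*p),.031)[:2] for p in [(183,330),(210,240),(290,183),(480,215),(545,320),(540,400),(470,490),(400,518),(300,495)]])
M=np.c_[2*P,np.ones(len(P))];s=np.linalg.lstsq(M,(P**2).sum(1),rcond=None)[0];c=s[:2];print(A,B,C,c,np.sqrt(s[2]+c@c))
n=lambda v:np.hypot(*v)
print(n(B-C),n(A-C),n(C-c),n(A-c),n(B-c))
e=r.sense()["ee_pos"]
for t in((.6365,-.040),(.635,-.038),(.637,-.036)):
    t=np.array(t);print(t,n(t-A),n(t-C),n(t-B),n(t-c),tool([t[0]-e[0],t[1]-e[1],0]))
E
```

```text
[0.5777 0.0077] [ 0.5595 -0.1209] [ 0.6299 -0.1152] [ 0.5736 -0.0723] 0.12729432911622435
0.07067401459472293 0.13351751624665187 0.07075445869355959 0.08013624162109961 0.05054987292433603
[ 0.6365 -0.04  ] 0.07568806200508085 0.07548645572500237 0.11167757759509457 0.07070001582080694 [ 0.0258  0.4117 -0.    ]
[ 0.635 -0.038] 0.07326567258072814 0.07736638688374507 0.11211870022646112 0.07032444905978676 [ 0.0253  0.4093 -0.    ]
[ 0.637 -0.036] 0.0736357689901395 0.07951492847317687 0.11494414960996971 0.07305052976433872 [ 0.028   0.4083 -0.    ]
```

Emit:
carry_out(
  motion=[
    [[0.001,0.018,0],[0,0,3]],
    [[0.003,0.055,0],[0,0,7]],
    [[0.006,0.1,0],[0,0,11]],
    [[0.009,0.145,0],[0,0,15]],
    [[0.012,0.19,0],[0,0,19]],
    [[0.015,0.235,0],[0,0,23]],
    [[0.018,0.28,0],[0,0,27]],
    [[0.02,0.325,0],[0,0,31]],
    [[0.023,0.365,0],[0,0,35]],
    [[0.024,0.395,0],[0,0,35]],
    [[0.025,0.412,0],[0,0,35]],
    [[0.025,0.412,0],[0,0,35]],
  ],
)

```text
time_s: 28.3
ee_pos: [0.6369, -0.0415, 0.1267]
orientation: [[0.986, -0.168, -0.003], [-0.168, -0.986, 0.0], [-0.003, 0.0, -1.0]]
wrist_force: [0.6, 1.6, -0.2]
width: 0.0555
```

Emit:
carry_out(
  motion=[
    [[0,0,0],[0,0,0]],
    [[0,0,0],[0,0,0]],
    [[0,0,0],[0,0,0]],
  ],
)

```text
time_s: 28.6
ee_pos: [0.6367, -0.0382, 0.1285]
orientation: [[0.987, -0.164, -0.0], [-0.164, -0.987, 0.0], [-0.0, -0.0, -1.0]]
wrist_force: [1.1, 0.4, -1.0]
width: 0.0555
```

```bash
python3 - <<'E'
from h import *
np.set_printoptions(precision=4,suppress=True)
s=r.sense();e=s["ee_pos"];print(e,s["width"],s["orientation"][:,0])
im=vision.camera("wrist");cv2.imwrite("pics/w15.png",im)
im=vision.camera("scene");crop(im,180,120,380,270,4,"pics/s16.png")
print(tool([.6365-e[0],-.040-e[1],0]),w2p("wrist",[e[0],e[1],.048]))
E
```

```text
[ 0.6367 -0.0382  0.1285] 0.055527256984709915 [ 0.9865 -0.1636 -0.0005]
[ 0.0001  0.0018 -0.    ] [278.7422 200.7175]
```

View pics/w15.png

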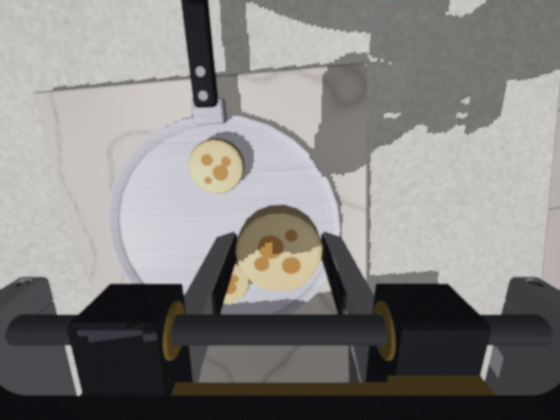

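Emit:
carry_out(
  motion=[
    [[0,0.001,0.03],[0,0,0]],
    [[0,0.001,0.065],[0,0,0]],
    [[0,0.001,0.095],[0,0,0]],
    [[0,0.001,0.112],[0,0,0]],
    [[0,0.001,0.119],[0,0,0]],
    [[0,0.001,0.123],[0,0,0]],
    [[0,0.001,0.123],[0,0,0]],
    [[0,0.001,0.123],[0,0,0]],
  ],
)

```text
time_s: 29.5
ee_pos: [0.638, -0.0407, 0.0079]
orientation: [[0.986, -0.165, 0.002], [-0.165, -0.986, -0.0], [0.002, -0.0, -1.0]]
wrist_force: [-3.1, 1.0, 6.0]
width: 0.0555
```

Emit:
carry_out(
  motion=[
    [[0,0,0],[0,0,0]],
    [[0,0,0],[0,0,0]],
    [[0,0,0],[0,0,0]],
    [[0,0,0],[0,0,0]],
    [[0,0,-0.01],[0,0,0]],
    [[0,0,-0.04],[0,0,0]],
    [[0,0,-0.08],[0,0,0]],
    [[0,0,-0.123],[0,0,0]],
    [[0,0,-0.123],[0,0,0]],
    [[0,0,-0.123],[0,0,0]],
  ],
  jaw=68,
)

```text
time_s: 30.5
ee_pos: [0.6386, -0.0412, 0.1312]
orientation: [[0.986, -0.166, 0.005], [-0.166, -0.986, -0.001], [0.005, 0.0, -1.0]]
wrist_force: [-0.3, -0.1, -1.2]
width: 0.0638
```

```bash
python3 - <<'E'
from h import *
np.set_printoptions(precision=4,suppress=True)
s=r.sense();e=s["ee_pos"];print(e,s["width"],s["orientation"][:,0])
im=vision.camera("wrist");cv2.imwrite("pics/w16.png",im)
for p in((.462,.404),): print(tool([p[0]-e[0],p[1]-e[1],0]))
E
```

```text
[ 0.6386 -0.0412  0.1312] 0.06381952062244554 [ 0.9862 -0.1655  0.0046]
[-0.2479 -0.4098 -0.0001]
```

View pics/w16.png

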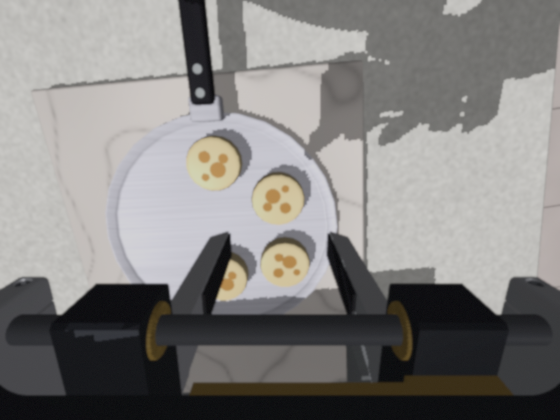

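Emit:
carry_out(
  motion=[
    [[-0.02,-0.033,0],[0,0,-4]],
    [[-0.045,-0.074,0],[0,0,-10]],
    [[-0.07,-0.115,0],[0,0,-17]],
    [[-0.095,-0.156,0],[0,0,-24]],
    [[-0.12,-0.197,0],[0,0,-31]],
    [[-0.145,-0.238,0],[0,0,-38]],
    [[-0.17,-0.28,0],[0,0,-44]],
    [[-0.195,-0.322,0],[0,0,-50]],
    [[-0.218,-0.36,0],[0,0,-50]],
    [[-0.236,-0.39,0],[0,0,-50]],
    [[-0.248,-0.41,0],[0,0,-50]],
    [[-0.248,-0.41,0],[0,0,-50]],
  ],
  jaw=80,
)

```text
time_s: 31.75
ee_pos: [0.4573, 0.4063, 0.1261]
orientation: [[0.758, 0.652, -0.004], [0.652, -0.758, -0.002], [-0.004, -0.001, -1.0]]
wrist_force: [0.8, -0.2, 0.3]
width: 0.0751
```

Emit:
carry_out(
  motion=[
    [[0,0,0],[0,0,0]],
    [[0,0,0],[0,0,0]],
  ],
)

```text
time_s: 31.95
ee_pos: [0.4603, 0.403, 0.1274]
orientation: [[0.761, 0.648, -0.002], [0.648, -0.761, -0.002], [-0.002, 0.0, -1.0]]
wrist_force: [-0.0, -0.2, -0.4]
width: 0.0753
```

```bash
python3 - <<'E'
from h import *
np.set_printoptions(precision=4,suppress=True)
s=r.sense();e=s["ee_pos"];print(e,s["width"],s["orientation"][:,0])
im=vision.camera("wrist");cv2.imwrite("pics/w17.png",im)
im=vision.camera("side");crop(im,200,140,380,290,4,"pics/s17.png")
print(w2p("wrist",[e[0],e[1],.04]))
E
```

```text
[0.4603 0.403  0.1274] 0.0753088934976899 [ 0.7615  0.6482 -0.0024]
[278.7287 198.8752]
```

View pics/w17.png

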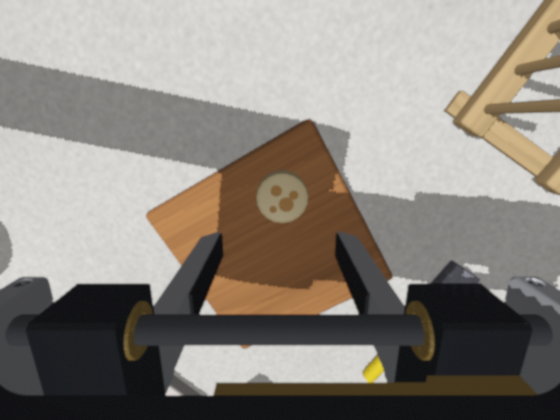

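View pics/s17.png

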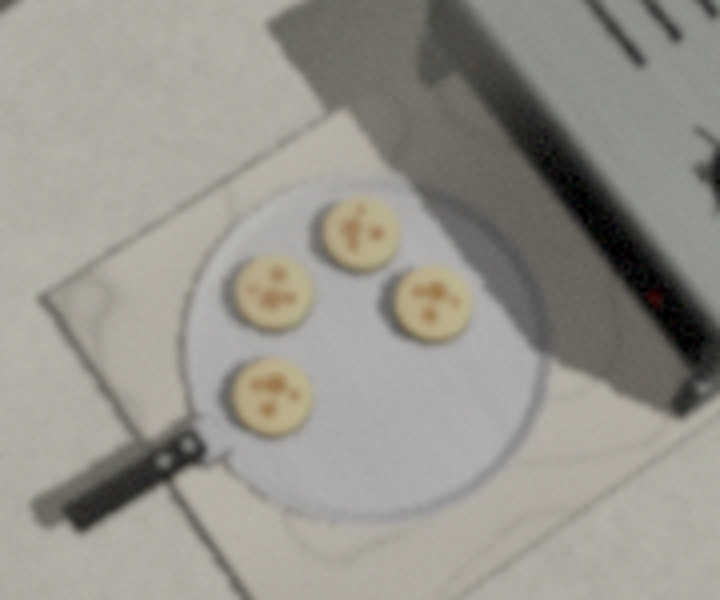

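Emit:
carry_out(
  motion=[
    [[0.002,-0.001,0.04],[0,0,0]],
    [[0.002,-0.001,0.08],[0,0,0]],
    [[0.002,-0.001,0.11],[0,0,0]],
    [[0.002,-0.001,0.124],[0,0,0]],
    [[0.002,-0.001,0.13],[0,0,0]],
    [[0.002,-0.001,0.13],[0,0,0]],
  ],
)

```text
time_s: 32.65
ee_pos: [0.4618, 0.4063, -0.0013]
orientation: [[0.761, 0.648, 0.0], [0.648, -0.761, 0.0], [0.0, 0.0, -1.0]]
wrist_force: [0.2, 0.1, -1.2]
width: 0.0753
```

Emit:
carry_out(
  motion=[
    [[0,0,0],[0,0,0]],
    [[0,0,0],[0,0,0]],
    [[0,0,0],[0,0,0]],
    [[0,0,0],[0,0,0]],
    [[0,0,0],[0,0,0]],
    [[0,0,0],[0,0,0]],
  ],
  jaw=0,
  squeeze=20,
)

```text
time_s: 33.25
ee_pos: [0.4623, 0.4073, 0.0002]
orientation: [[0.761, 0.649, 0.002], [0.649, -0.761, 0.001], [0.002, 0.0, -1.0]]
wrist_force: [-0.3, -1.1, 5.9]
width: 0.0554
```

Emit:
carry_out(
  motion=[
    [[0,0,-0.01],[0,0,0]],
    [[0,0,-0.03],[0,0,0]],
    [[0,0,-0.06],[0,0,0]],
    [[0,0,-0.1],[0,0,0]],
    [[0,0,-0.12],[0,0,0]],
    [[0,0,-0.13],[0,0,0]],
    [[0,0,-0.13],[0,0,0]],
    [[0,0,-0.13],[0,0,0]],
  ],
)

```text
time_s: 34.05
ee_pos: [0.4603, 0.406, 0.1271]
orientation: [[0.761, 0.649, -0.002], [0.649, -0.761, -0.001], [-0.002, -0.0, -1.0]]
wrist_force: [-0.3, -0.2, -1.5]
width: 0.0553
```

```bash
python3 - <<'E'
from h import *
np.set_printoptions(precision=4,suppress=True)
s=r.sense();e=s["ee_pos"];print(e,s["width"],s["orientation"][:,0])
print(p2w("side",(200+405/4,140+425/4),.048))
for p in((.512,-.0615),): print(tool([p[0]-e[0],p[1]-e[1],0]))
E
```

```text
[0.4603 0.406  0.1271] 0.05529766689282574 [ 0.7608  0.649  -0.0025]
[ 0.5047 -0.0504  0.048 ]
[-0.2641  0.3892  0.0005]
```

Emit:
carry_out(
  motion=[
    [[-0.01,0.015,0],[0,0,-1]],
    [[-0.032,0.047,0],[0,0,-3]],
    [[-0.06,0.088,0],[0,0,-5]],
    [[-0.088,0.129,0],[0,0,-7]],
    [[-0.116,0.17,0],[0,0,-9]],
    [[-0.144,0.211,0],[0,0,-11]],
    [[-0.172,0.253,0],[0,0,-13]],
    [[-0.2,0.294,0],[0,0,-14]],
    [[-0.226,0.333,0],[0,0,-14]],
    [[-0.246,0.363,0],[0,0,-14]],
    [[-0.26,0.383,0],[0,0,-14]],
    [[-0.264,0.389,0],[0,0,-14]],
  ],
)

```text
time_s: 35.25
ee_pos: [0.5116, -0.0627, 0.1265]
orientation: [[0.584, 0.812, -0.004], [0.812, -0.584, 0.001], [-0.002, -0.003, -1.0]]
wrist_force: [0.2, 0.8, -1.2]
width: 0.0558
```

Emit:
carry_out(
  motion=[
    [[0,0,0],[0,0,0]],
    [[0,0,0],[0,0,0]],
    [[0,0,0],[0,0,0]],
  ],
)

```text
time_s: 35.55
ee_pos: [0.5124, -0.0591, 0.128]
orientation: [[0.58, 0.815, -0.001], [0.815, -0.58, 0.001], [0.0, -0.001, -1.0]]
wrist_force: [-0.5, 0.7, -0.7]
width: 0.0556
```

```bash
python3 - <<'E'
from h import *
np.set_printoptions(precision=4,suppress=True)
s=r.sense();e=s["ee_pos"];print(e,s["width"],s["orientation"][:,0])
im=vision.camera("wrist");cv2.imwrite("pics/w18.png",im)
print(w2p("wrist",[e[0],e[1],.048]))
E
```

```text
[ 0.5124 -0.0591  0.128 ] 0.05558151860594437 [0.5797 0.8148 0.    ]
[279.077  201.0175]
```

View pics/w18.png

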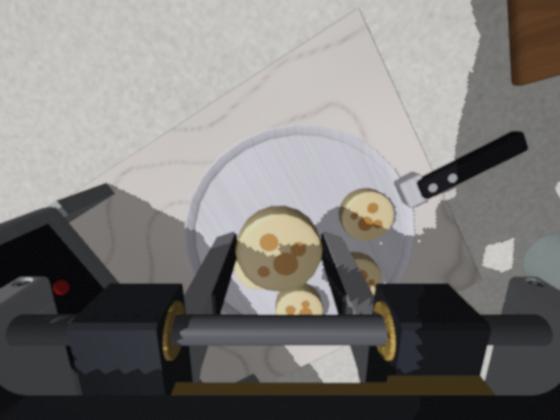

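Emit:
carry_out(
  motion=[
    [[0,-0.002,0.03],[0,0,0]],
    [[0,-0.002,0.065],[0,0,0]],
    [[0,-0.002,0.095],[0,0,0]],
    [[0,-0.002,0.112],[0,0,0]],
    [[0,-0.002,0.119],[0,0,0]],
    [[0,-0.002,0.123],[0,0,0]],
    [[0,-0.002,0.123],[0,0,0]],
    [[0,-0.002,0.123],[0,0,0]],
  ],
)

```text
time_s: 36.4
ee_pos: [0.5117, -0.0589, 0.0071]
orientation: [[0.58, 0.815, 0.001], [0.815, -0.58, -0.0], [0.0, 0.001, -1.0]]
wrist_force: [-2.7, 0.4, 5.7]
width: 0.0557
```

Emit:
carry_out(
  motion=[
    [[0,0,0],[0,0,0]],
    [[0,0,0],[0,0,0]],
    [[0,0,0],[0,0,0]],
    [[0,0,0],[0,0,0]],
    [[0,0,-0.01],[0,0,0]],
    [[0,0,-0.04],[0,0,0]],
    [[0,0,-0.08],[0,0,0]],
    [[0,0,-0.13],[0,0,0]],
    [[0,0,-0.163],[0,0,0]],
    [[0,0,-0.163],[0,0,0]],
  ],
  jaw=68,
)

```text
time_s: 37.4
ee_pos: [0.516, -0.0609, 0.1758]
orientation: [[0.581, 0.814, 0.013], [0.814, -0.581, -0.004], [0.005, 0.013, -1.0]]
wrist_force: [-0.5, 0.1, -0.2]
width: 0.0637
```

```bash
python3 - <<'E'
from h import *
np.set_printoptions(precision=4,suppress=True)
s=r.sense();e=s["ee_pos"];print(e,s["width"],s["orientation"][:,0])
im=vision.camera("wrist");cv2.imwrite("pics/w19.png",im)
d=np.array([-.117,-.993]);h=np.array([.5695,-.0705])-.205*d;print(h,tool([h[0]-e[0],h[1]-e[1],0]))
E
```

```text
[ 0.516  -0.0609  0.1758] 0.0637322472296063 [0.5811 0.8138 0.0045]
[0.5935 0.1331] [ 0.2028 -0.0496  0.0002]
```

View pics/w19.png

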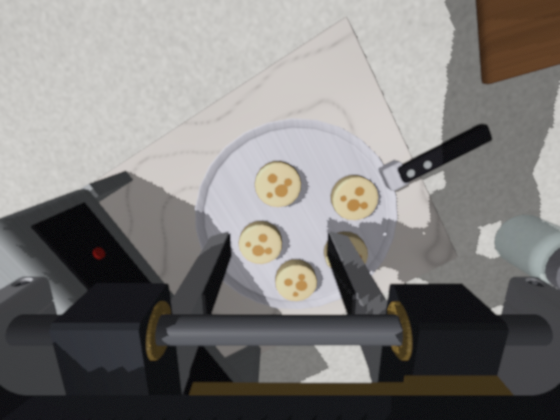

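Emit:
carry_out(
  motion=[
    [[0.04,-0.01,0],[0,0,8]],
    [[0.085,-0.021,0],[0,0,16]],
    [[0.13,-0.032,0],[0,0,24]],
    [[0.165,-0.041,0],[0,0,32]],
    [[0.19,-0.047,0],[0,0,40]],
    [[0.203,-0.05,0],[0,0,48]],
    [[0.203,-0.05,0],[0,0,56]],
    [[0.203,-0.05,0],[0,0,62]],
    [[0.203,-0.05,0],[0,0,62]],
    [[0.203,-0.05,0],[0,0,62]],
  ],
  jaw=60,
)

```text
time_s: 38.45
ee_pos: [0.5874, 0.1346, 0.1669]
orientation: [[0.992, -0.129, -0.003], [-0.129, -0.992, -0.0], [-0.003, 0.001, -1.0]]
wrist_force: [-0.2, -0.3, 1.0]
width: 0.0565
```

```bash
python3 - <<'E'
from h import *
np.set_printoptions(precision=4,suppress=True)
s=r.sense();e=s["ee_pos"];print(e,s["width"],s["orientation"][:,0])
im=vision.camera("wrist");cv2.imwrite("pics/w20.png",im)
im=vision.camera("side");crop(im,200,140,380,290,4,"pics/s20.png")
im=vision.camera("scene");crop(im,180,120,380,270,4,"pics/s21.png")
print(w2p("wrist",[e[0],e[1],.056]))
E
```

```text
[0.5874 0.1346 0.1669] 0.05645419252487712 [ 0.9916 -0.129  -0.003 ]
[278.5201 193.5956]
```

View pics/w20.png

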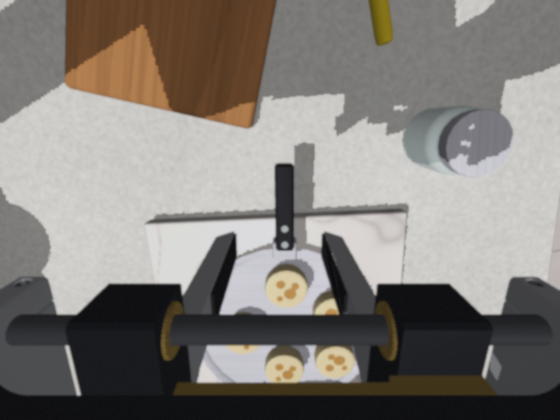

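View pics/s21.png

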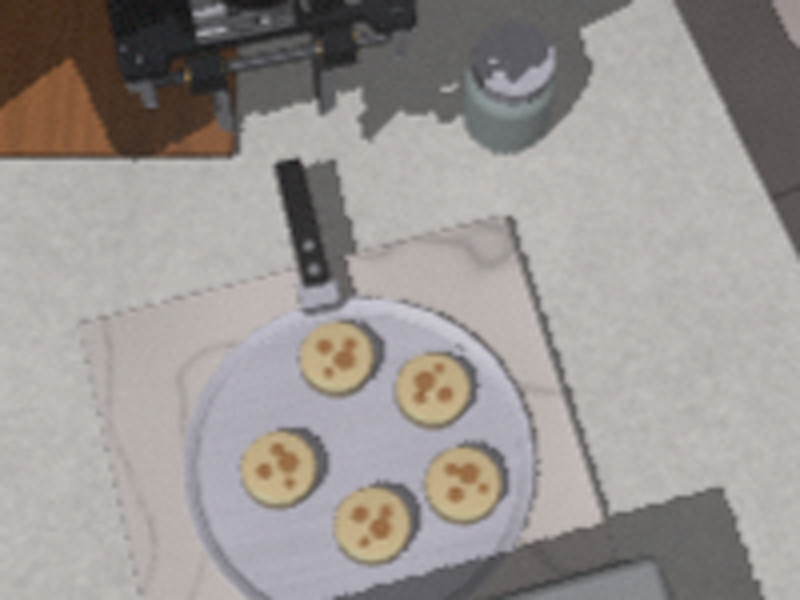

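Emit:
carry_out(
  motion=[
    [[0,0,0],[0,0,0]],
    [[0,0,0],[0,0,0]],
    [[0,0,0],[0,0,0]],
  ],
)

```text
time_s: 38.9
ee_pos: [0.5886, 0.1347, 0.1687]
orientation: [[0.991, -0.131, 0.0], [-0.131, -0.991, 0.0], [0.0, -0.0, -1.0]]
wrist_force: [-0.2, -0.3, -0.2]
width: 0.0564
```

```bash
python3 - <<'E'
from h import *
np.set_printoptions(precision=4,suppress=True)
s=r.sense();e=s["ee_pos"];print(e,s["width"],s["orientation"][:,0])
im=vision.camera("wrist");cv2.imwrite("pics/w21.png",im);crop(im,180,120,380,270,4,"pics/w21c.png")
print(w2p("wrist",[e[0],e[1],.056]))
E
```

```text
[0.5886 0.1347 0.1687] 0.056401242502523215 [ 0.9914 -0.131   0.0002]
[279.0411 193.4383]
```

View pics/w21c.png

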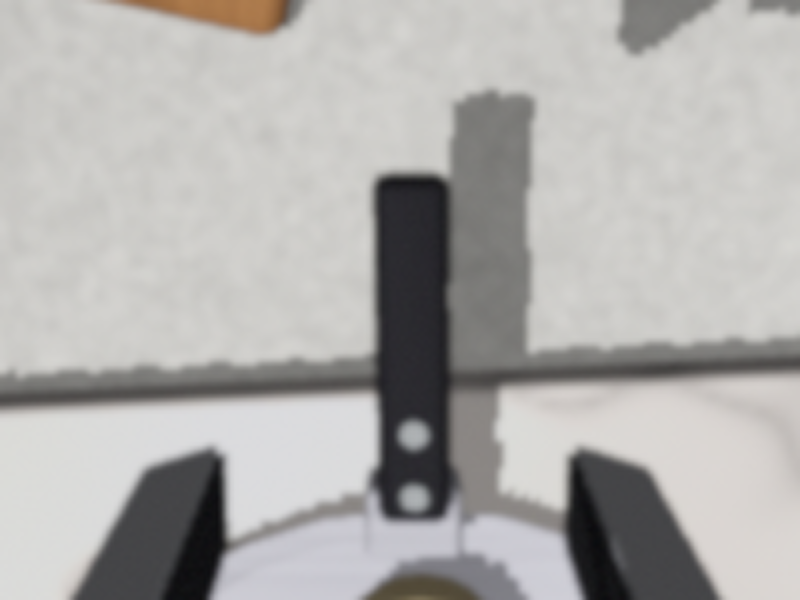

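Emit:
carry_out(
  motion=[
    [[0.0045,0,0.04],[0,0,0]],
    [[0.0045,0,0.08],[0,0,0]],
    [[0.0045,0,0.12],[0,0,0]],
    [[0.0045,0,0.145],[0,0,0]],
    [[0.0045,0,0.157],[0,0,0]],
    [[0.0045,0,0.157],[0,0,0]],
    [[0.0045,0,0.157],[0,0,0]],
  ],
)

```text
time_s: 39.65
ee_pos: [0.5944, 0.1343, 0.0129]
orientation: [[0.991, -0.131, 0.002], [-0.131, -0.991, 0.0], [0.002, -0.001, -1.0]]
wrist_force: [-0.0, 0.2, -0.3]
width: 0.0565
```

Emit:
carry_out(
  motion=[
    [[0,0,0],[0,0,0]],
    [[0,0,0],[0,0,0]],
    [[0,0,0],[0,0,0]],
    [[0,0,0],[0,0,0]],
    [[0,0,0],[0,0,0]],
    [[0,0,0],[0,0,0]],
    [[0,0,0],[0,0,0]],
  ],
  jaw=0,
  squeeze=40,
)

```text
time_s: 40.35
ee_pos: [0.5932, 0.1342, 0.012]
orientation: [[0.991, -0.131, 0.0], [-0.131, -0.991, -0.0], [0.0, 0.0, -1.0]]
wrist_force: [-0.6, -0.5, 2.8]
width: 0.0218
```

Emit:
carry_out(
  motion=[
    [[0.0001,0.003,0],[0,0,0]],
    [[0.0002,0.009,0],[0,0,0]],
    [[0.0004,0.018,0],[0,0,0]],
    [[0.0007,0.03,0],[0,0,0]],
    [[0.001,0.045,0],[0,0,0]],
    [[0.0014,0.06,0],[0,0,0]],
    [[0.0017,0.075,0],[0,0,0]],
    [[0.002,0.09,0],[0,0,0]],
    [[0.0024,0.102,0],[0,0,0]],
    [[0.0026,0.111,0],[0,0,0]],
    [[0.0027,0.117,0],[0,0,0]],
    [[0.0028,0.12,0],[0,0,0]],
  ],
)

```text
time_s: 41.55
ee_pos: [0.5807, 0.0169, 0.012]
orientation: [[0.991, -0.133, 0.002], [-0.133, -0.991, 0.005], [0.001, -0.005, -1.0]]
wrist_force: [2.1, 7.4, 2.6]
width: 0.0218
```

```bash
python3 - <<'E'
from h import *
s=r.sense();print(s["ee_pos"],s["width"],s["wrist_force"])
im=vision.camera("side");crop(im,200,70,470,270,2.9,"pics/s22.png")
im=vision.camera("scene");crop(im,180,120,400,280,3.5,"pics/s23.png")
E
```

```text
[0.58069506 0.01694948 0.01198532] 0.02182130487988302 [2.0721084  7.44240499 2.59361681]
```

View pics/s23.png

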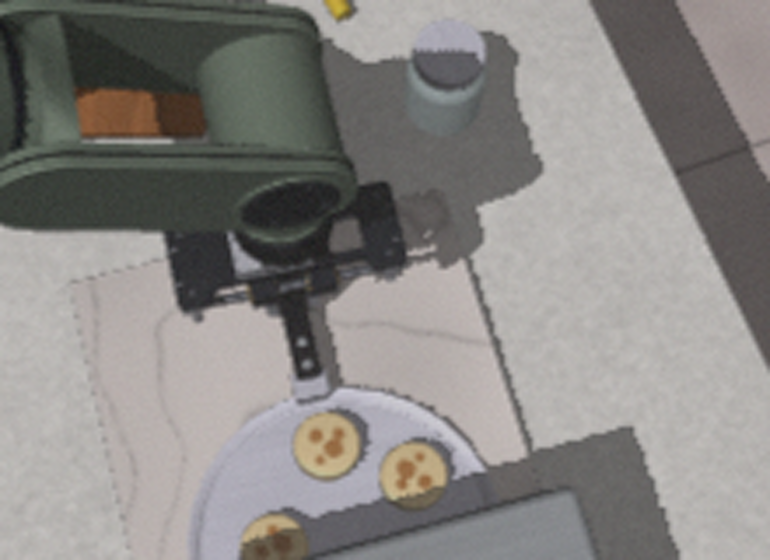

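Emit:
carry_out(
  motion=[
    [[0.0001,0.003,0],[0,0,0]],
    [[0.0002,0.009,0],[0,0,0]],
    [[0.0004,0.018,0],[0,0,0]],
    [[0.0007,0.03,0],[0,0,0]],
    [[0.001,0.045,0],[0,0,0]],
    [[0.0014,0.06,0],[0,0,0]],
    [[0.0017,0.075,0],[0,0,0]],
    [[0.002,0.09,0],[0,0,0]],
    [[0.0024,0.104,0],[0,0,0]],
    [[0.0027,0.116,0],[0,0,0]],
    [[0.0029,0.125,0],[0,0,0]],
    [[0.003,0.13,0],[0,0,0]],
  ],
)

```text
time_s: 42.85
ee_pos: [0.5665, -0.1121, 0.012]
orientation: [[0.991, -0.133, 0.001], [-0.133, -0.991, 0.005], [0.0, -0.005, -1.0]]
wrist_force: [0.7, 9.3, 4.0]
width: 0.0217
```

```bash
python3 - <<'E'
from h import *
s=r.sense();print(s["ee_pos"],s["width"],s["wrist_force"])
im=vision.camera("side");cv2.imwrite("pics/side24.png",im);crop(im,200,70,470,270,2.9,"pics/s24.png")
im=vision.camera("wrist");cv2.imwrite("pics/w24.png",im)
E
```

```text
[ 0.56652433 -0.112085    0.01196139] 0.021726578010030508 [0.69801426 9.26614618 3.98996896]
```

View pics/s24.png

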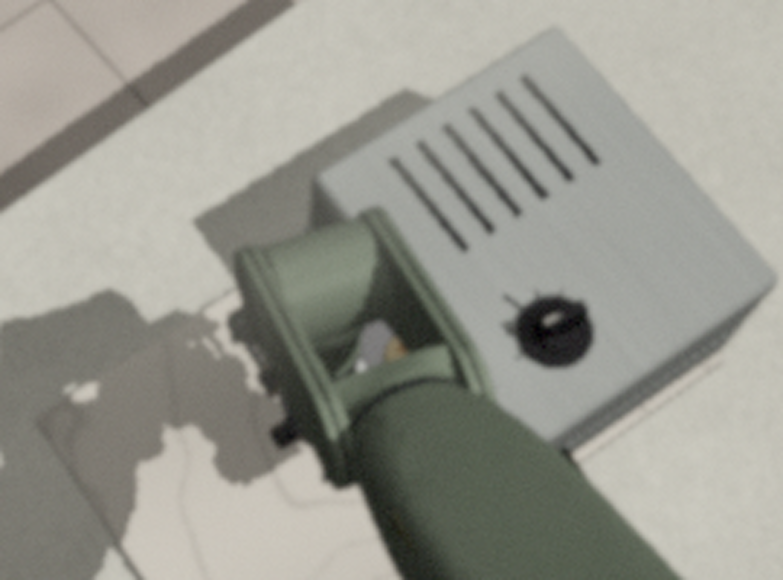

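View pics/w24.png

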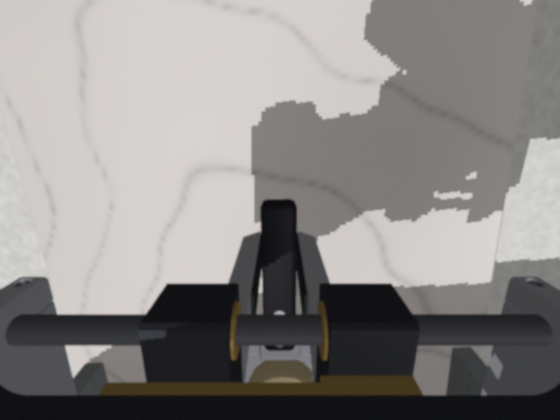

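Emit:
carry_out(
  motion=[
    [[0.0001,0.003,0],[0,0,0]],
    [[0.0002,0.008,0],[0,0,0]],
    [[0.0003,0.014,0],[0,0,0]],
    [[0.0004,0.02,0],[0,0,0]],
    [[0.0006,0.026,0],[0,0,0]],
    [[0.0007,0.03,0],[0,0,0]],
    [[0.0007,0.033,0],[0,0,0]],
    [[0.0007,0.034,0],[0,0,0]],
    [[0.0007,0.034,0],[0,0,0]],
  ],
)

```text
time_s: 43.85
ee_pos: [0.5628, -0.1452, 0.012]
orientation: [[0.991, -0.132, 0.001], [-0.132, -0.991, 0.005], [0.0, -0.005, -1.0]]
wrist_force: [1.0, 8.8, 5.8]
width: 0.0216
```

Emit:
carry_out(
  motion=[
    [[0,0.002,0],[0,0,0]],
    [[0.0001,0.004,0],[0,0,0]],
    [[0.0001,0.004,0],[0,0,0]],
    [[0.0001,0.004,0],[0,0,0]],
  ],
)

```text
time_s: 44.25
ee_pos: [0.5624, -0.1491, 0.012]
orientation: [[0.991, -0.132, 0.001], [-0.132, -0.991, 0.005], [0.0, -0.005, -1.0]]
wrist_force: [1.6, 8.6, 4.4]
width: 0.0217
```

Emit:
carry_out(
  motion=[
    [[0,0.002,0],[0,0,0]],
    [[0.0,0.003,0],[0,0,0]],
    [[0.0,0.003,0],[0,0,0]],
  ],
)

```text
time_s: 44.55
ee_pos: [0.562, -0.1519, 0.012]
orientation: [[0.991, -0.132, 0.001], [-0.132, -0.991, 0.006], [0.0, -0.006, -1.0]]
wrist_force: [-0.0, 9.1, 4.5]
width: 0.0214
```

Emit:
carry_out(
  motion=[
    [[0,0,0],[0,0,0]],
    [[0,0,0],[0,0,0]],
    [[0,0,0],[0,0,0]],
    [[0,0,0],[0,0,0]],
    [[0,0,-0.03],[0,0,0]],
    [[0,0,-0.07],[0,0,0]],
    [[0,-0.03,-0.11],[0,0,0]],
    [[0,-0.07,-0.15],[0,0,0]],
    [[0,-0.11,-0.168],[0,0,0]],
    [[0,-0.11,-0.168],[0,0,0]],
    [[0,-0.11,-0.168],[0,0,0]],
  ],
  jaw=60,
)

```text
time_s: 45.65
ee_pos: [0.5761, -0.0458, 0.1801]
orientation: [[0.992, -0.129, 0.001], [-0.129, -0.992, -0.001], [0.001, 0.001, -1.0]]
wrist_force: [-0.5, -0.2, -0.9]
width: 0.0563
```

```bash
python3 - <<'E'
from h import *
s=r.sense();print(s["ee_pos"],s["width"],s["wrist_force"])
im=vision.camera("scene");cv2.imwrite("pics/scene25.png",im);crop(im,190,180,330,280,5,"pics/s25.png")
im=vision.camera("side");cv2.imwrite("pics/side25.png",im);crop(im,250,70,450,230,4,"pics/s26.png")
im=vision.camera("wrist");cv2.imwrite("pics/w25.png",im)
E
```

```text
[ 0.57614366 -0.04583779  0.18008145] 0.05634453921596256 [-0.51662919 -0.24213968 -0.88872511]
```

View pics/s25.png

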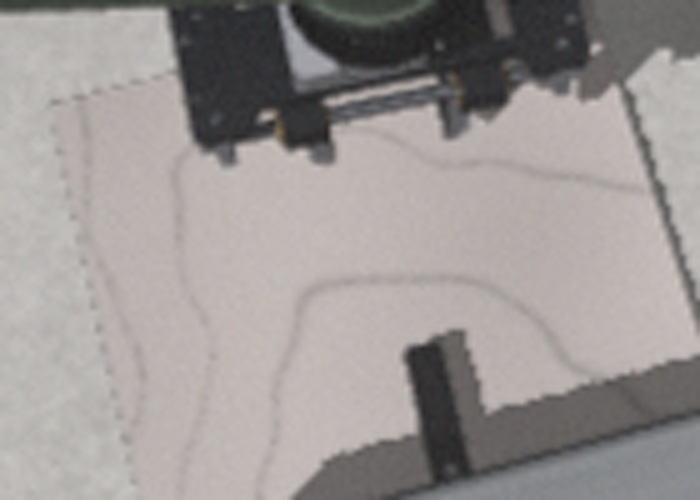

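View pics/s26.png

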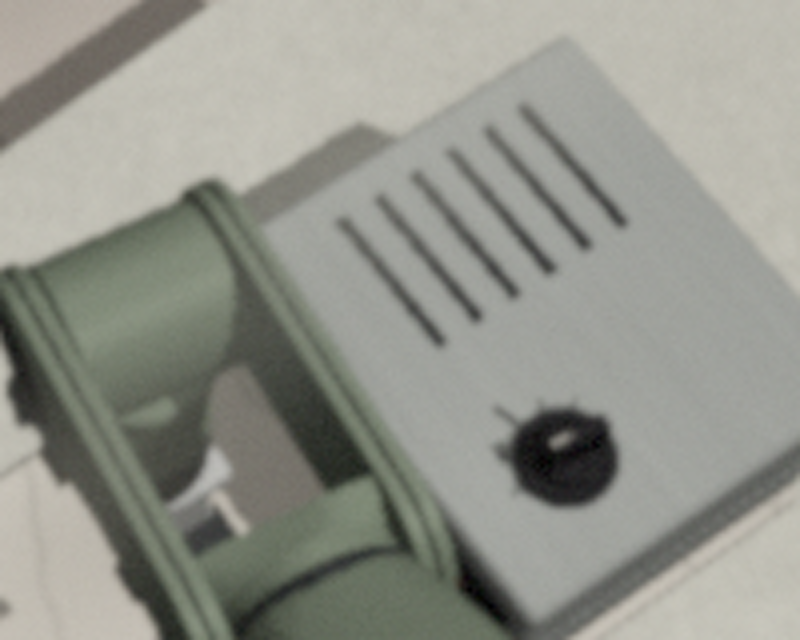

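View pics/w25.png

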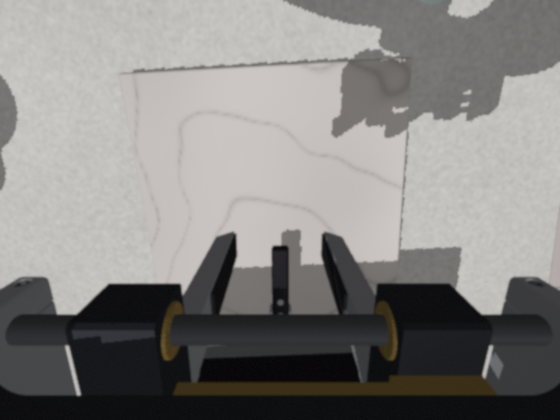

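```bash
python3 - <<'E'
from h import *
t=-1.6614;ex=np.array([np.cos(t),np.sin(t)]);g=np.array([.5489,-.2179])
tip=p2w("scene",(190+425/5,180+347/5),.056)[:2]
for T in (tip,p2w("wrist",(280,246.5),.056)[:2]):
    print(T,"xc rel g",(T-g)@ex+.24)
# slab edge in scene and wrist
for n,a,b in(("scene",(190+55/5,180+101/5),(307,174)),("wrist",(122,74),(410,58))):
    a,b=p2w(n,a,.02)[:2],p2w(n,b,.02)[:2];d=(b-a)/np.hypot(*(b-a));nn=np.array([d[1],-d[0]])
    T=tip if n=="scene" else p2w("wrist",(280,246.5),.056)[:2]
    print(n,a,b,np.hypot(*(b-a)),"xc",abs((T-a)@nn)-.315+.24)
E
```

```text
[ 0.56680477 -0.12331611] xc rel g 0.14418404465742143
[ 0.56617534 -0.11603826] xc rel g 0.136992997065815
scene [0.41023775 0.1066735 ] [0.74595957 0.0761968 ] 0.33710231327142004 xc 0.13989287360266067
wrist [0.41131598 0.10658102] [0.74112926 0.07927592] 0.33094164616557736 xc 0.13408322275538162
```

Emit:
carry_out(
  motion=[
    [[0,0,-0.05],[0,0,0]],
    [[0,0,-0.1],[0,0,-2]],
    [[-0.01,0.035,-0.1],[0,0,-2]],
    [[-0.025,0.075,-0.1],[0,0,-2]],
    [[-0.04,0.12,-0.1],[0,0,-2]],
    [[-0.055,0.165,-0.1],[0,0,-2]],
    [[-0.07,0.21,-0.1],[0,0,-2]],
    [[-0.08,0.245,-0.1],[0,0,-2]],
    [[-0.085,0.256,-0.1],[0,0,-2]],
    [[-0.085,0.256,-0.1],[0,0,-2]],
    [[-0.085,0.256,-0.1],[0,0,-2]],
    [[-0.085,0.256,-0.1],[0,0,-2]],
  ],
)

```text
time_s: 47.0
ee_pos: [0.4585, -0.2876, 0.2792]
orientation: [[0.995, -0.095, -0.0], [-0.095, -0.995, 0.001], [-0.0, -0.001, -1.0]]
wrist_force: [-0.2, 0.6, 0.7]
width: 0.0563
```

```bash
python3 - <<'E'
from h import *
s=r.sense();e=s["ee_pos"];print(e,s["orientation"][:,0],s["joints"])
im=vision.camera("wrist");cv2.imwrite("pics/w26.png",im);crop(im,180,100,380,250,4,"pics/w26c.png")
print(w2p("wrist",[e[0],e[1],.244]))
im=vision.camera("side");cv2.imwrite("pics/side27.png",im);crop(im,200,70,440,260,3.3,"pics/s27.png")
E
```

```text
[ 0.45850017 -0.28757077  0.27922336] [ 9.95488430e-01 -9.48826158e-02 -2.72377715e-04] [-7.20531129e-01  7.50243663e-02  1.48649629e+00  5.83102997e-04
  1.58082912e+00 -6.25499809e-01]
[278.99094891 215.11770138]
```

View pics/w26.png

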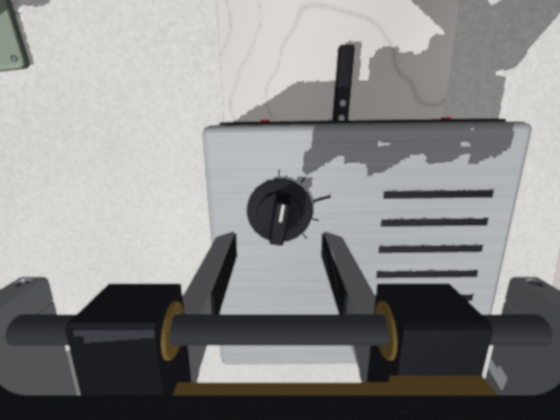

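View pics/s27.png

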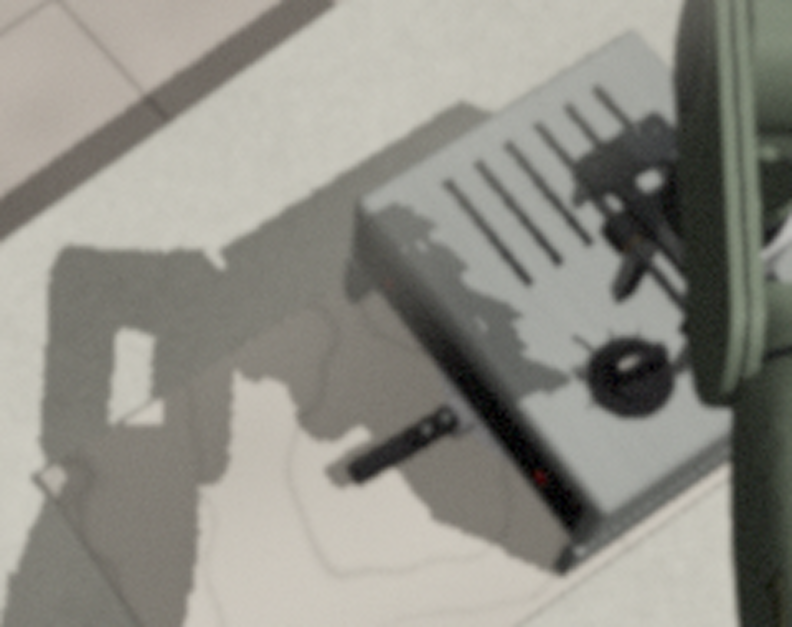

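View pics/w26c.png

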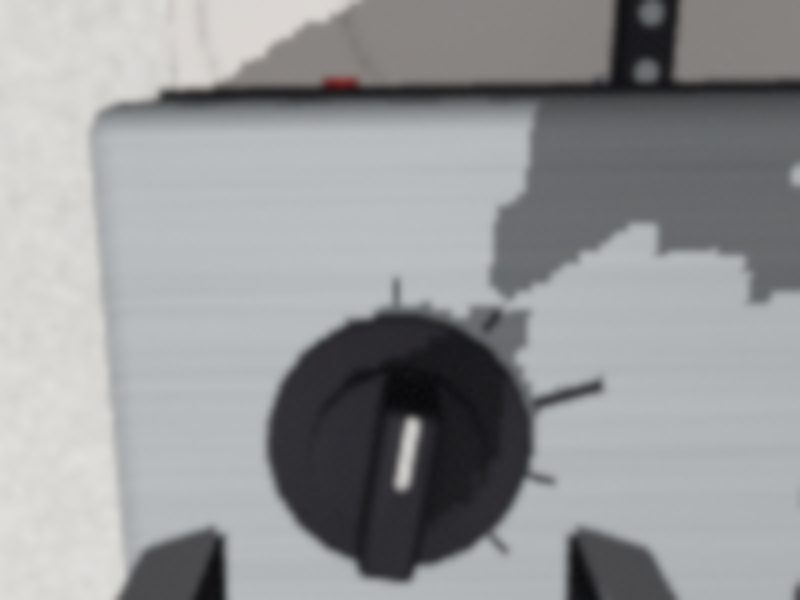

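Emit:
carry_out(
  motion=[
    [[0.001,0.003,0.0],[0,0,7]],
    [[0.001,0.003,0.03],[0,0,7]],
    [[0.001,0.003,0.06],[0,0,7]],
    [[0.001,0.003,0.078],[0,0,7]],
    [[0.001,0.003,0.085],[0,0,7]],
    [[0.001,0.003,0.085],[0,0,7]],
    [[0.001,0.003,0.085],[0,0,7]],
  ],
)

```text
time_s: 47.8
ee_pos: [0.4597, -0.292, 0.1958]
orientation: [[0.976, -0.216, 0.002], [-0.216, -0.976, -0.001], [0.002, 0.001, -1.0]]
wrist_force: [-0.3, -0.4, -0.1]
width: 0.0564
```

```bash
python3 - <<'E'
from h import *
s=r.sense();e=s["ee_pos"];print(e,s["orientation"][:,0],s["wrist_force"])
im=vision.camera("wrist");crop(im,180,150,380,300,4,"pics/w27c.png")
E
```

```text
[ 0.45965101 -0.29202001  0.1957961 ] [ 0.97635215 -0.21617852  0.00182328] [-0.31698599 -0.40454045 -0.1035982 ]
```

View pics/w27c.png

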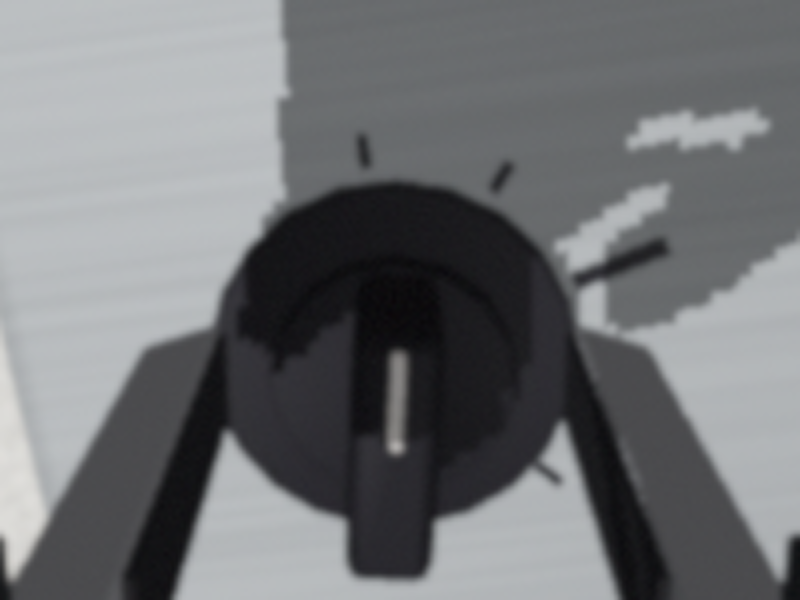

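Emit:
carry_out(
  motion=[
    [[0,0,0],[0,0,0]],
    [[0,0,0],[0,0,0]],
    [[0,0,0],[0,0,0]],
    [[0,0,0],[0,0,0]],
    [[0,0,0],[0,0,0]],
    [[0,0,0],[0,0,0]],
    [[0,0,0],[0,0,0]],
  ],
  jaw=0,
  squeeze=25,
)

```text
time_s: 48.55
ee_pos: [0.4592, -0.2919, 0.1946]
orientation: [[0.976, -0.217, 0.001], [-0.217, -0.976, -0.0], [0.001, -0.0, -1.0]]
wrist_force: [2.1, -0.2, -0.6]
width: 0.0138
```

Emit:
carry_out(
  motion=[
    [[0,0,0],[0,0,4]],
    [[0,0,0],[0,0,10]],
    [[0,0,0],[0,0,17]],
    [[0,0,0],[0,0,24]],
    [[0,0,0],[0,0,31]],
    [[0,0,0],[0,0,38]],
    [[0,0,0],[0,0,45]],
    [[0,0,0],[0,0,52]],
    [[0,0,0],[0,0,59]],
    [[0,0,0],[0,0,64]],
    [[0,0,0],[0,0,67]],
    [[0,0,0],[0,0,67]],
  ],
)

```text
time_s: 49.75
ee_pos: [0.4626, -0.2956, 0.1947]
orientation: [[0.18, -0.984, 0.009], [-0.984, -0.18, -0.008], [0.009, -0.007, -1.0]]
wrist_force: [10.8, -9.1, -8.1]
width: 0.0142
```

Emit:
carry_out(
  motion=[
    [[0,0,0],[0,0,0]],
    [[0,0,0],[0,0,0]],
    [[0,0,0],[0,0,0]],
    [[0,0,0],[0,0,0]],
    [[0,0,-0.03],[0,0,0]],
    [[0,0,-0.07],[0,0,0]],
    [[0,0,-0.1],[0,0,0]],
    [[0,0,-0.1],[0,0,0]],
    [[0,0,-0.1],[0,0,0]],
  ],
  jaw=55,
)

```text
time_s: 50.65
ee_pos: [0.4588, -0.2919, 0.2949]
orientation: [[0.182, -0.983, 0.001], [-0.983, -0.182, -0.001], [0.001, -0.001, -1.0]]
wrist_force: [-0.3, -0.4, -0.8]
width: 0.0513
```

```bash
python3 - <<'E'
from h import *
s=r.sense();e=s["ee_pos"];print(e,s["orientation"][:,0],s["wrist_force"])
im=vision.camera("wrist");cv2.imwrite("pics/w28.png",im);crop(im,180,100,380,250,4,"pics/w28c.png")
E
```

```text
[ 0.45879527 -0.29189344  0.29492756] [ 1.81780615e-01 -9.83338702e-01  8.97150567e-04] [-0.31248234 -0.4344206  -0.82586475]
```

View pics/w28c.png

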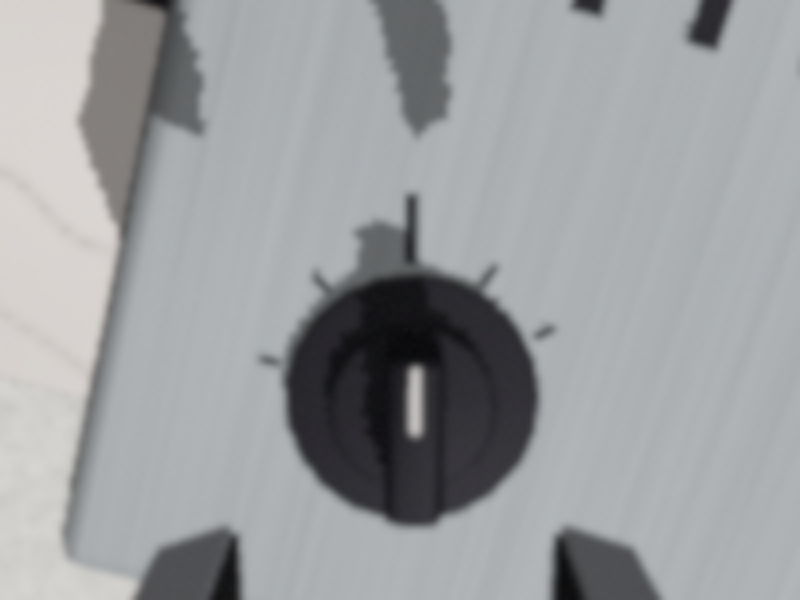

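```bash
python3 - <<'E'
from h import *
im=vision.camera("scene");crop(im,160,60,400,240+20,3.3,"pics/s30.png")
im=vision.camera("side");crop(im,80,70,440,340,2.2,"pics/s31.png")
E
```

```text
(no output)
```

View pics/s30.png

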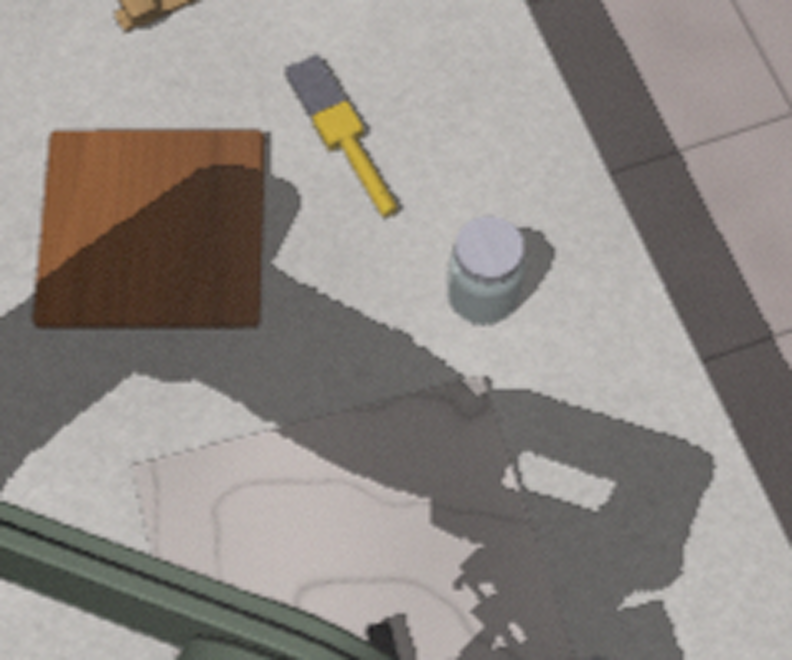

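View pics/s31.png

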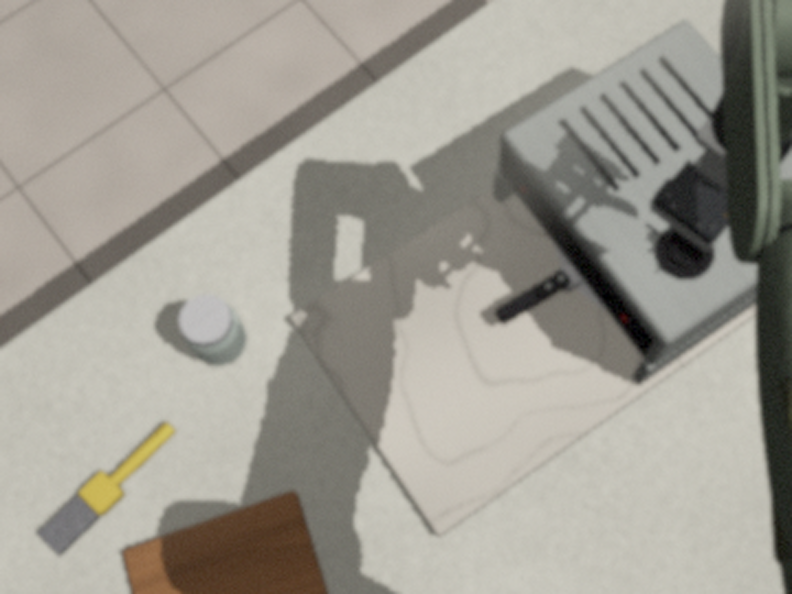

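The board is empty, the jar and brush have not moved, the griddle is home, and the pointer stands on the long mark. I'm handing the job in.

```bash
python3 -c "
from bench import r
print(r.job_done())"
```

```text
the job is handed in; nothing more can be done
None
```

I drew the griddle out and laid the three arepas from the board on it beside the two already there. I then slid it back home, turned the heat knob to the long mark, and handed the job in at about 51 s. The hand-in gave no verdict.

**Last checks**
- **Arepas:** before the slide in, the pictures showed all five lying flat and separate. The tightest pair was about 70 mm between centres against the 58 mm needed. All were about 80 mm or less from the griddle's centre.
- **Griddle:** I estimate its centre 134–144 mm inside the mouth; at least 122 mm is needed and 140 mm is the stop. The estimates disagreed by up to 10 mm, and I did not feel it touch the back wall.
- **Knob:** the pointer lines up with the long mark in the wrist picture.
- **Jar and brush:** both look where they were at the start, and the board is empty.

**What went wrong**
- **Handle:** the first grip slipped off while pulling. A second, lower and firmer grip held.
- **First arepa:** my first two tries closed above it. The fingertips sit about 25 mm behind the reported tool point, so I went lower from then on.

**Not checked:** I could not see the arepas once they were under the grill. That they are still apart rests on the pictures taken before and early in the slow slide.

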